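Test two rod sleeves on gauge pins and sort them

TASK

Test both black sleeves on the gauge: push each one gently along its lane towards its pin until it will go no further, without forcing it, and leave it there until both have been tried. Then lay the sleeve that slid fully home against its blue post flat in the green tray and the one that stuck part-way flat in the red tray. Leave the vial, the flask and the other things on the bench where they stand.

Things in the scene. Friction and masses are not known exactly. Their poses are not given: they have to be found in the camera images.
- gauge: Fixed gauge bed: aluminium plate 240 (x) x 206 (y) x 10 mm. Origin: centre of its underside, on the table; +x points from the lanes' open ends (robot's side) to the pins, z up. Two lanes along x at y = +75 and -75 mm; each ends at a blue stop post (36 mm wide, 22 mm thick, top 50 mm above the table), face at x = 85 mm. A sleeve that fits stops with its origin at x = 60 mm, one that does not at 30 mm.
- pin_left (a point): Centre of the tip of the level steel pin of the lane at gauge y = +75 mm: gauge x = 40 mm, 28 mm above the table. The pin is 14 mm thick, 45 mm long, sticks out of the blue post towards the gauge's -x.
- pin_right (a point): Centre of the tip of the level steel pin of the lane at gauge y = -75 mm: gauge x = 40 mm, 28 mm above the table. The pin is 14 mm thick, 45 mm long, sticks out of the blue post towards the gauge's -x.
- lane_left (a point): Middle of the open (robot's side) end of the lane at gauge y = +75 mm, on its floor: gauge x = -118 mm, 10 mm above the table. Guide rails 7 mm wide, 38 mm apart, tops 18 mm above the table, run from here 200 mm along the gauge's x.
- lane_right (a point): Middle of the open (robot's side) end of the lane at gauge y = -75 mm, on its floor: gauge x = -118 mm, 10 mm above the table. Guide rails 7 mm wide, 38 mm apart, tops 18 mm above the table, run from here 200 mm along the gauge's x.
- sleeve_p: Black plastic sleeve, orange band round its middle: square bar 36 x 36 mm, 50 mm long along its x axis, lying in a lane; 18 mm bore along x, its axis 18 mm above the underside. One of the two has an unseen 8 mm collar inside, 15 mm from either end, so goes only 15 mm onto a pin; they look the same, only the test shows which. Origin: centre of the underside; z up. 80 to 170 g.
- sleeve_q: Black plastic sleeve, orange band round its middle: square bar 36 x 36 mm, 50 mm long along its x axis, lying in a lane; 18 mm bore along x, its axis 18 mm above the underside. One of the two has an unseen 8 mm collar inside, 15 mm from either end, so goes only 15 mm onto a pin; they look the same, only the test shows which. Origin: centre of the underside; z up. 80 to 170 g.
- tray_green: Fixed shallow green tray, 118 x 118 mm outside, 14 mm tall, walls and floor 4 mm thick. For sleeves that fit. Origin: centre of its underside.
- tray_red: Fixed shallow red tray, 118 x 118 mm outside, 14 mm tall, walls and floor 4 mm thick. For sleeves that do not fit. Origin: centre of its underside.
- vial: Small amber vial with a white cap, 24 mm across, 45 mm tall, standing on the gauge plate midway between the lanes. Bystander, loose. Origin: centre of the underside.
- flask: Conical glass flask with a white stopper, 72 mm across at the foot, 120 mm tall, standing beyond the green tray. Bystander, loose. Origin: centre of the underside.
- bottle: White bottle with a blue cap, 60 mm across, 125 mm tall, standing beyond the red tray. Bystander, loose. Origin: centre of the underside.
- dish_a: Black round specimen dish, closed, 54 mm across, 18 mm tall. Bystander, loose. Origin: centre of the underside.
- dish_b: Black round specimen dish, closed, 54 mm across, 18 mm tall. Bystander, loose. Origin: centre of the underside.
- dish_c: Black round specimen dish, closed, 54 mm across, 18 mm tall. Bystander, loose. Origin: centre of the underside.
Mind the look-alikes: they are no part of the job. What is shaped like the sleeve_p but yellow is not meant.

How it is judged:
By the outcome, as a careful person would: the job done as asked, in the order asked, and still so for the second after the job is handed in, with the robot touching nothing.
It also fails if it takes over 72 s, if anything falls off the work surface, if the arm or the gripper's body presses on something with over 40 N, if the wrist force passes 120 N, or if a joint passes its speed limit or range.

ROBOT

A 7-joint arm with a two-finger parallel gripper is mounted at the origin on the work surface. World frame = base frame: x ahead of the robot, y to its left, z up, the work surface at z = 0. Lengths are in m, angles in rad, forces in N, time in s.
With the tool pointing down it reaches from about 0.4 to 0.9 m from the base axis. Payload 5.5 kg.
Tool frame: the origin (TCP) lies at the centre of the arm's flange, where the gripper is bolted on; the fingertips stand 178 mm ahead of it and the grasp point (between the pads) lies 159 mm ahead of it; x points along the fingers, z is the direction in which the jaws open and shut, and the axes are right-handed (so a half turn about x gives the same grasp; the last joint's range is limited). The gripper opens to 92 mm and grips with 3 to 60 N. Pads are 19 mm wide; open, the fingers measure 130 mm over their backs; the gripper's body (75 mm by 190 mm) begins 47 mm behind the grasp point.
Start: joints at [-0.875, 0.501, -0.427, 1.55, 0.221, 1.138, -0.21], TCP at [0.273, 0.59, 0.405] pointing down, gripper open.
Joint ranges: [-2.88, 2.88], [-0.31, 2.03], [-1.54, 1.56], [0.2, 2.42], [-1.41, 4.55], [0.19, 2.02], [-2.57, 2.57]. Speed limits (rad/s): [2.57, 2.57, 3.14, 3.14, 3.14, 3.14, 3.14].

INTERFACE

Orientations are given as a 3x3 rotation matrix whose columns are the frame's x, y, z axes.
In Python, from rig import get_state, vision, hand_in gives the robot as it stands. The module is installed in compiled form; this text tells all that it offers.
- The arm moves only by the tool step_arm, never from a script. Its argument "plan" is a list of rows, each an object of numbers: "tx", "ty", "tz": the shift along the tool's x, y, z in mm; "wx", "wy", "wz": the turn, a rotation vector about the tool's x, y, z in degrees; "gripper": the closure, from -1 (fully open) to 1 (shut). In form: [{"tx": .., "ty": .., "tz": .., "wx": .., "wy": .., "wz": .., "gripper": ..}, ...]. A call has 1 to 12 rows; each row shifts and turns the commanded pose from where the row before left it, along the tool's axes as they then stand; what a row does not reach is not made up. A row lasts 1/8 s, in which the tool goes at most 62.5 mm and 10.7 degrees, less where a joint would pass 70% of its speed; a pose out of reach is approached as far as the arm can. A call with a gripper value outside its range is refused whole. The fingers move at their own pace and stop on an object; "newtons" is the grip in N (left out, the last holds). Time passes only in rows, so rows that do not move let the fingers close. It gives the time, the measured TCP pose, the force and the opening at its end, in the units of the state.
- get_state(): the state, without advancing time (a new reading comes with each control period).
- vision.grab_frame(name): name is "side" or "top" or "wrist"; returns a dict with "color" (400x640x3 uint8, blue, green, red), "fovy" (degrees; the focal length in pixels is half the picture's height over the tangent of half this angle, whatever the lens; pixels are square), "cx", "cy" (the principal point, pixels), "R" (3x3) and "t" (3): a world point X has camera coordinates R X + t; the wrist camera has in their place "tool_from_camera" (4x4, takes a point from camera to tool coordinates, whose origin is the TCP and whose axes are the tool frame's). Camera axes: x right, y down, z forward; pixel columns grow to the right and rows downward; lengths in m; the calibration is good to about 2 mm. The wrist camera is an equidistant fisheye: a pixel r from the principal point sees the ray r / f radians off the axis. A picture is of the moment at which its call begins: read the wrist's pose just before it. There is no depth.
- hand_in(): hands the job in, once; it reports no verdict.
The state is a dict: "clock": time; "joint_positions": joint angles; "joint_velocities": joint speeds; "tau": joint torques, N m; "tcp_pos": TCP position; "orientation": TCP orientation; "force": force on the tool from outside, world axes, zero at the start; "moment": the same for the moment, N m; "grip_width": finger opening in m.
Only numpy, scipy, OpenCV 4.12 (cv2) and the standard library are available. Lean on these libraries where they do the work, as an engineer would, in place of code of your own. Each camera call takes 0.05 s, during which the arm holds its last target. There are 200 camera calls.

## Working session

There is one attempt and no reset: what is moved stays moved. The work goes in short steps, Python scripts to look and compute and a tool call to move; the robot and the scene stay as the last step left them, time stands still between calls to the robot, and variables do not carry over. Pictures are saved under pics/ and viewed, about 8 in all and at most 12, crops included, and the job is handed in when it is done.

Besides the shell and the picture viewer there is one more tool, called after "Request:" in YAML: its name, and indented under it one key for each argument. step_arm: Moves the arm, as the interface text tells. Its arguments: {"type":"object","properties":{"plan":{"type":"array","items":{"type":"object","properties":{"tx":{"type":"number"},"ty":{"type":"number"},"tz":{"type":"number"},"wx":{"type":"number"},"wy":{"type":"number"},"wz":{"type":"number"},"gripper":{"type":"number"}}}},"newtons":{"type":"number"}},"required":["plan"]}

```bash
mkdir -p pics; cat > h.py <<'E'
import numpy as np, cv2, pickle
from rig import get_state, vision
def grab(n):
    s=get_state(); f=vision.grab_frame(n); f['s']=s; pickle.dump(f,open(f'pics/{n}.pkl','wb')); return f
def load(n): return pickle.load(open(f'pics/{n}.pkl','rb'))
def foc(f): return 200/np.tan(np.radians(f['fovy'])/2)
def proj(f,X):
    c=np.array(f['R'])@np.array(X)+np.array(f['t']); return foc(f)*c[:2]/c[2]+[f['cx'],f['cy']]
def ray(f,uv,z):
    d=np.array([(uv[0]-f['cx'])/foc(f),(uv[1]-f['cy'])/foc(f),1]); R=np.array(f['R']);t=np.array(f['t'])
    o=-R.T@t; d=R.T@d; return o+d*(z-o[2])/d[2]
E
python3 - <<'E'
from h import *
np.set_printoptions(precision=3,suppress=True)
s=get_state();print(s)
for n in('top','side'):
    f=grab(n);cv2.imwrite(f'pics/{n}0.png',f['color']);print(n,f['fovy'],f['R'],f['t'])
E
```

```text
{'clock': 0.0, 'joint_positions': array([-0.875,  0.502, -0.427,  1.551,  0.221,  1.138, -0.21 ]), 'joint_velocities': array([ 0.001,  0.   ,  0.   ,  0.002,  0.   ,  0.001, -0.001]), 'tau': array([  0.   , -56.657,  -5.816, -27.911,  -0.069,   0.031,   0.   ]), 'tcp_pos': array([0.273, 0.59 , 0.404]), 'orientation': array([[-0.001, -0.908,  0.419],
       [-0.002,  0.419,  0.908],
       [-1.   ,  0.   , -0.002]]), 'force': array([-0.338, -0.077,  0.571]), 'moment': array([ 0.076, -0.05 , -0.01 ]), 'grip_width': 0.09188218560195194}
top 47.82695614295352 [[ 0.027 -1.     0.013]
 [-0.985 -0.028 -0.167]
 [ 0.168 -0.008 -0.986]] [0.008 0.522 1.117]
side 52.20357496500945 [[ 0.961 -0.278 -0.009]
 [-0.217 -0.727 -0.651]
 [ 0.174  0.628 -0.759]] [-0.486  0.166  0.83 ]
```

View pics/top0.png

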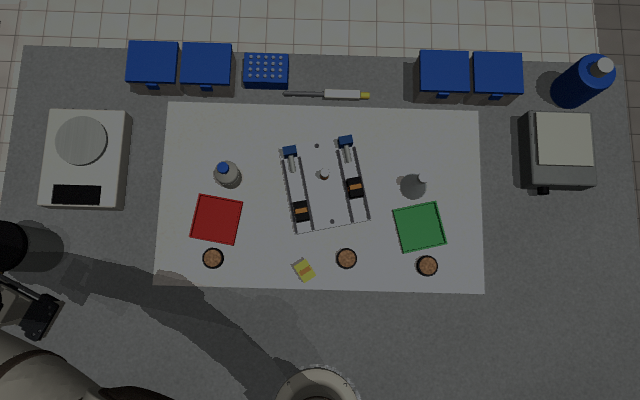

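View pics/side0.png

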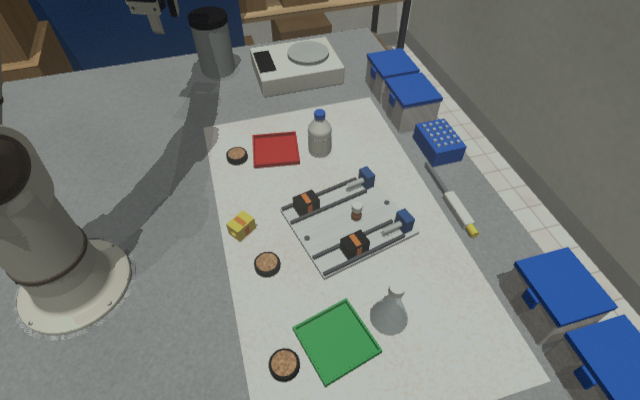

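The top view shows the gauge in the middle. Candidates for the sleeves are the black bars with an orange band at (301,211) and (355,188). Things that could be mistaken for them are the yellow bar at (304,270) and the black dishes at (213,258), (347,258) and (427,266). I choose the two black bars in the lanes and check them in a close crop.

```bash
python3 - <<'E'
from h import *
f=load('top');c=f['color'][125:245,270:385];cv2.imwrite('pics/c1.png',cv2.resize(c,None,fx=5,fy=5,interpolation=cv2.INTER_CUBIC))
f=load('side');c=f['color'][160:280,275:425];cv2.imwrite('pics/c2.png',cv2.resize(c,None,fx=5,fy=5,interpolation=cv2.INTER_CUBIC))
E
```

```text
(no output)
```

View pics/c1.png

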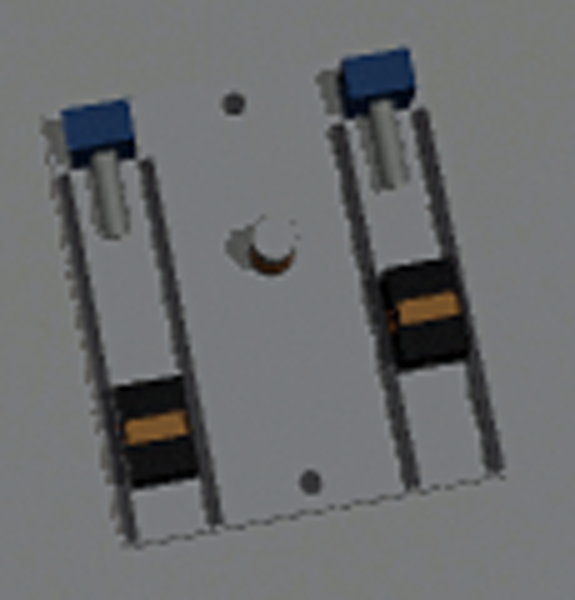

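View pics/c2.png

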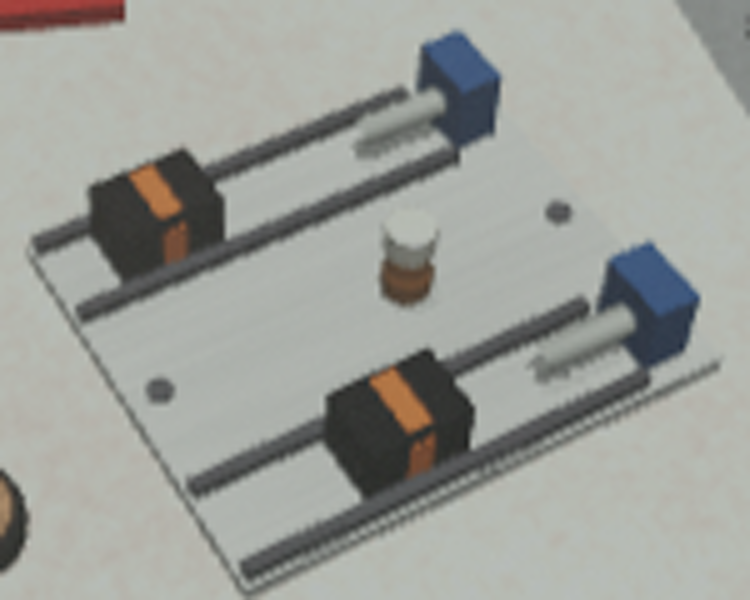

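Both crops confirm them: black bars with an orange band, lying in the lanes, at (155,430) and (428,310) in the top crop. I fit the gauge pose from landmarks in both views.

```bash
cat > fit.py <<'E'
from h import *
from scipy.optimize import least_squares
np.set_printoptions(precision=4,suppress=True)
T,S=load('top'),load('side')
P=[]
def add(f,o,l):
    for X,p in l: P.append((f,np.array(X)/1000,(np.array(p)+.5)/5-.5+o))
add(T,[270,125],[((107,93,50),(62,110)),((107,57,50),(131,100)),((107,-57,50),(342,62)),((107,-93,50),(411,49)),
((-118,97.5,18),(129,543)),((-118,52.5,18),(214,524)),((-118,-52.5,18),(412,488)),((-118,-97.5,18),(497,473)),
((82,97.5,18),(62,178)),((82,52.5,18),(148,162)),((82,-52.5,18),(337,128)),((82,-97.5,18),(421,112))])
add(S,[275,160],[((107,93,50),(459,33)),((107,57,50),(500,76)),((85,93,50),(420,55)),((85,57,50),(465,98)),((107,-57,50),(648,243)),((107,-93,50),(698,296)),((85,-57,50),(603,265)),((85,-93,50),(660,322)),
((-118,97.5,18),(38,245)),((-118,52.5,18),(82,312)),((-118,-52.5,18),(195,490)),((-118,-97.5,18),(247,570)),
((82,97.5,18),(405,93)),((82,52.5,18),(455,155)),((82,-52.5,18),(582,304)),((82,-97.5,18),(645,378))])
def W(q,X):
    c,s=np.cos(q[2]),np.sin(q[2]);return np.array([q[0]+c*X[0]-s*X[1],q[1]+s*X[0]+c*X[1],X[2]])
def r(q): return np.concatenate([proj(f,W(q,X))-p for f,X,p in P])
o=least_squares(r,[.65,0,.1],loss='soft_l1');q=o.x
if __name__=='__main__':
    print('gauge',q,np.degrees(q[2]));print(r(q).reshape(-1,2).round(1).tolist())
    c,s=np.cos(q[2]),np.sin(q[2])
    for n,f,off,p in[('L',T,(270,125),(156,427)),('R',T,(270,125),(428,307)),('L',S,(275,160),(157,193)),('R',S,(275,160),(402,399))]:
        w=ray(f,(np.array(p)+.5)/5-.5+off,.046)[:2]-q[:2];print('sleeve',n,'gauge xy',c*w[0]+s*w[1],-s*w[0]+c*w[1])
    for y in(.075,-.075):
        for x in(.03,.06): print(x,y,W(q,[x,y,0]))
    for f in(T,S):
        b,g,rr=[f['color'][...,i].astype(int) for i in range(3)]
        for n,m in(('red',(rr>2*g+20)&(rr>2*b+20)),('green',(g>2*rr+10)&(g>1.5*b+10))):
            k,l,st,ce=cv2.connectedComponentsWithStats(m.astype(np.uint8));i=1+st[1:,4].argmax()
            (cx,cy),sz,a=cv2.minAreaRect(np.argwhere(l==i)[:,::-1].astype(np.float32));print(n,st[i,4],ce[i],(cx,cy),sz,a,ray(f,ce[i],.007),ray(f,(cx,cy),.012))
            if f is T: print([ray(f,p,.012)[:2].round(3).tolist() for p in cv2.boxPoints(((cx,cy),sz,a))])
E
python3 fit.py
```

```text
gauge [ 0.5795 -0.0068  0.2161] 12.383741288776648
[[-0.3, 0.7], [-0.5, 0.3], [-0.0, 0.1], [-0.4, 0.3], [0.6, 0.1], [0.6, 0.6], [0.5, 0.4], [0.3, 0.2], [0.4, -0.3], [-0.3, -0.1], [0.4, -0.3], [-0.0, -0.1], [0.2, -0.0], [0.5, 0.8], [0.2, -1.3], [-0.4, -0.3], [0.3, 0.1], [0.5, 0.9], [1.0, -0.5], [-0.3, -0.4], [-0.5, -0.1], [-0.6, 0.1], [-0.9, -0.6], [-0.7, -0.0], [0.3, -0.2], [0.4, -0.7], [0.9, -0.0], [0.5, -0.5]]
sleeve L gauge xy -0.06442592827785014 0.07447982710142255
sleeve R gauge xy -0.028916943561674194 -0.07534959394949414
sleeve L gauge xy -0.0654906156475831 0.0761410063957605
sleeve R gauge xy -0.029653326399316168 -0.07298207624148713
0.03 0.075 [0.5927 0.0729 0.    ]
0.06 0.075 [0.622  0.0793 0.    ]
0.03 -0.075 [ 0.6249 -0.0736  0.    ]
0.06 -0.075 [ 0.6542 -0.0672  0.    ]
red 1991 [215.9633 218.9071] (215.82691955566406, 218.8654022216797) (45.10670852661133, 44.910587310791016) 11.309930801391602 [0.4764 0.2753 0.007 ] [0.4759 0.2746 0.012 ]
[[0.428, 0.341], [0.545, 0.326], [0.525, 0.208], [0.408, 0.224]]
green 68 [428.7794 206.0588] (426.5000305175781, 205.00001525878906) (30.67409324645996, 12.965339660644531) 18.43494987487793 [ 0.5269 -0.2872  0.007 ] [ 0.5287 -0.2799  0.012 ]
[[0.524, -0.236], [0.557, -0.247], [0.533, -0.324], [0.5, -0.313]]
red 1106 [275.6646 149.4277] (274.9299621582031, 149.010009765625) (28.284271240234375, 44.264888763427734) 81.8698959350586 [0.4755 0.2759 0.007 ] [0.4732 0.2725 0.012 ]
green 1 [361. 350.] (361.0, 350.0) (0.0, 0.0) 0.0 [ 0.5062 -0.2905  0.007 ] [ 0.5052 -0.2922  0.012 ]
```

```bash
cat > tgt.py <<'E'
from fit import *
def G(w): 
    c,s=np.cos(q[2]),np.sin(q[2]);d=np.array(w)[:2]-q[:2];return np.array([c*d[0]+s*d[1],-s*d[0]+c*d[1]])*1000
def go(X,yaw_deg=None,zt=None):
    "mm in current tool axes + wx to gauge-point X (m), z of TCP zt"
    s=get_state();R=s['orientation'];p=W(q,[X[0],X[1],0]);p[2]=zt if zt else s['tcp_pos'][2]
    a=np.degrees(np.arctan2(R[1,2],R[0,2])); t=(yaw_deg if yaw_deg is not None else 90+np.degrees(q[2]))
    print('tool shift mm',(R.T@(p-s['tcp_pos'])*1000).round(1),'wx',round(-(t-a),1),'G tcp',G(s['tcp_pos']).round(1),'z',s['tcp_pos'][2],'F',s['force'],'clk',s['clock'])
E
python3 - <<'E'
from tgt import *
for n,p,z in(('bottle',(223,167),.125),('flask',(422,179),.12),('vial',(324.5,172.5),.055),('dish',(347,258),.018),('dishR',(213,258),.018),('dishG',(427,266),.018),('yel',(304,270),.036)):
    w=ray(T,p,z);print(n,w,G(w))
g=[ray(T,p,.014) for p in((393,210),(437,202),(446,242),(402,253))];print('green',g,np.mean(g,0),G(np.mean(g,0)))
print('red',G([.476,.275]))
go([-.118,.075],zt=.300)
E
```

```text
bottle [0.5882 0.2419 0.125 ] [ 61.8941 241.0288]
flask [ 0.5739 -0.2413  0.12  ] [ -55.6947 -227.8533]
vial [ 0.5987 -0.0061  0.055 ] [18.9359 -3.3962]
dish [ 0.383  -0.0704  0.018 ] [-205.4956  -19.9782]
dishR [0.3736 0.2743 0.018 ] [-140.7582  318.6859]
dishG [ 0.3682 -0.2771  0.018 ] [-264.3412 -218.6721]
yel [0.3491 0.0395 0.036 ] [-215.0947   94.5963]
green [array([ 0.5124, -0.1905,  0.014 ]), array([ 0.5372, -0.3074,  0.014 ]), array([ 0.4318, -0.3289,  0.014 ]), array([ 0.4   , -0.2135,  0.014 ])] [ 0.4704 -0.2601  0.014 ] [-160.8839 -223.9724]
red [-40.6319 297.4428]
tool shift mm [ 104.5 -389.5 -424.2] wx -37.2 G tcp [-171.9  648.5] z 0.40378022208342734 F [-0.5405 -0.4239 -0.4472] clk 0.1
```

Request:
step_arm:
  plan:
    - {"wx": -10,"gripper": 1}
    - {"wx": -10,"gripper": 1}
    - {"wx": -10,"gripper": 1}
    - {"wx": -7,"gripper": 1}
    - {"gripper": 1}
  newtons: 10

```text
invalid input at $.plan[0]: expected keys tx, ty, tz, wx, wy, wz, gripper
```

```bash
python3 - <<'E'
from tgt import *
go([-.118,.075],zt=.300)
E
```

```text
tool shift mm [ 104.5 -389.5 -424.2] wx -37.2 G tcp [-171.9  648.5] z 0.40378022208342734 F [-0.5405 -0.4239 -0.4472] clk 0.1
```

Request:
step_arm:
  plan:
    - {"tx": 0,"ty": 0,"tz": 0,"wx": -10,"wy": 0,"wz": 0,"gripper": 1}
    - {"tx": 0,"ty": 0,"tz": 0,"wx": -10,"wy": 0,"wz": 0,"gripper": 1}
    - {"tx": 0,"ty": 0,"tz": 0,"wx": -10,"wy": 0,"wz": 0,"gripper": 1}
    - {"tx": 0,"ty": 0,"tz": 0,"wx": -7,"wy": 0,"wz": 0,"gripper": 1}
    - {"tx": 0,"ty": -9,"tz": -55,"wx": 0,"wy": 0,"wz": 0,"gripper": 1}
    - {"tx": 0,"ty": -9,"tz": -55,"wx": 0,"wy": 0,"wz": 0,"gripper": 1}
    - {"tx": 0,"ty": -9,"tz": -55,"wx": 0,"wy": 0,"wz": 0,"gripper": 1}
    - {"tx": 0,"ty": -9,"tz": -55,"wx": 0,"wy": 0,"wz": 0,"gripper": 1}
    - {"tx": 0,"ty": -9,"tz": -55,"wx": 0,"wy": 0,"wz": 0,"gripper": 1}
    - {"tx": 0,"ty": -9,"tz": -55,"wx": 0,"wy": 0,"wz": 0,"gripper": 1}
    - {"tx": 0,"ty": 0,"tz": -55,"wx": 0,"wy": 0,"wz": 0,"gripper": 1}
    - {"tx": 0,"ty": 0,"tz": -55,"wx": 0,"wy": 0,"wz": 0,"gripper": 1}
  newtons: 10

```text
clock: 1.6
tcp_pos: [0.4185, 0.1695, 0.4046]
orientation: [[-0.0, -0.977, -0.211], [-0.0, -0.211, 0.977], [-1.0, 0.0, -0.0]]
force: [1.7, -0.7, 0.8]
grip_width: 0.0006
```

```bash
python3 - <<'E'
from tgt import *
go([-.118,.075],zt=.300)
E
```

```text
tool shift mm [ 104.6   -1.9 -131.7] wx -0.2 G tcp [-119.4  206.7] z 0.4045752819373517 F [ 1.7453 -0.6933  0.7584] clk 1.6
```

Request:
step_arm:
  plan:
    - {"tx": 0,"ty": -2,"tz": -50,"wx": 0,"wy": 0,"wz": 0,"gripper": 1}
    - {"tx": 0,"ty": 0,"tz": -50,"wx": 0,"wy": 0,"wz": 0,"gripper": 1}
    - {"tx": 0,"ty": 0,"tz": -32,"wx": 0,"wy": 0,"wz": 0,"gripper": 1}
    - {"tx": 55,"ty": 0,"tz": 0,"wx": 0,"wy": 0,"wz": 0,"gripper": 1}
    - {"tx": 50,"ty": 0,"tz": 0,"wx": 0,"wy": 0,"wz": 0,"gripper": 1}
    - {"tx": 45,"ty": 0,"tz": 0,"wx": 0,"wy": 0,"wz": 0,"gripper": 1}
    - {"tx": 30,"ty": 0,"tz": 0,"wx": 0,"wy": 0,"wz": 0,"gripper": 1}
    - {"tx": 14,"ty": 0,"tz": 0,"wx": 0,"wy": 0,"wz": 0,"gripper": 1}
    - {"tx": 6,"ty": 0,"tz": 0,"wx": 0,"wy": 0,"wz": 0,"gripper": 1}
    - {"tx": 0,"ty": 0,"tz": 0,"wx": 0,"wy": 0,"wz": 0,"gripper": 1}

```text
clock: 2.85
tcp_pos: [0.4486, 0.0429, 0.2052]
orientation: [[0.001, -0.977, -0.211], [0.0, -0.211, 0.977], [-1.0, -0.001, -0.0]]
force: [0.3, 0.0, 0.2]
grip_width: 0.0006
```

```bash
python3 - <<'E'
from tgt import *
go([-.118,.075],zt=.204)
E
```

```text
tool shift mm [ 1.2  0.8 -1.7] wx -0.2 G tcp [-117.2   76.7] z 0.20516623928229635 F [0.3106 0.0185 0.1606] clk 2.85
```

Request:
step_arm:
  plan:
    - {"tx": 2,"ty": -5,"tz": -2,"wx": 0,"wy": 0,"wz": 0,"gripper": 1}
    - {"tx": 0,"ty": -8,"tz": 0,"wx": 0,"wy": 0,"wz": 0,"gripper": 1}
    - {"tx": 0,"ty": -8,"tz": 0,"wx": 0,"wy": 0,"wz": 0,"gripper": 1}
    - {"tx": 0,"ty": -8,"tz": 0,"wx": 0,"wy": 0,"wz": 0,"gripper": 1}
    - {"tx": 0,"ty": -8,"tz": 0,"wx": 0,"wy": 0,"wz": 0,"gripper": 1}
    - {"tx": 0,"ty": -8,"tz": 0,"wx": 0,"wy": 0,"wz": 0,"gripper": 1}
    - {"tx": 0,"ty": -8,"tz": 0,"wx": 0,"wy": 0,"wz": 0,"gripper": 1}
    - {"tx": 0,"ty": -8,"tz": 0,"wx": 0,"wy": 0,"wz": 0,"gripper": 1}
    - {"tx": 0,"ty": -8,"tz": 0,"wx": 0,"wy": 0,"wz": 0,"gripper": 1}
    - {"tx": 0,"ty": -5,"tz": 0,"wx": 0,"wy": 0,"wz": 0,"gripper": 1}
    - {"tx": 0,"ty": 0,"tz": 0,"wx": 0,"wy": 0,"wz": 0,"gripper": 1}

```text
clock: 4.22
tcp_pos: [0.5214, 0.0567, 0.2028]
orientation: [[0.001, -0.977, -0.211], [0.0, -0.211, 0.977], [-1.0, -0.001, 0.0]]
force: [0.2, 0.9, -0.4]
grip_width: 0.0004
```

```bash
python3 - <<'E'
from tgt import *
go([-.01,.075],zt=.204)
f=grab('top');c=f['color'][125:245,270:385];cv2.imwrite('pics/c3.png',cv2.resize(c,None,fx=4,fy=4,interpolation=cv2.INTER_CUBIC))
f=grab('side');c=f['color'][130:280,275:425];cv2.imwrite('pics/c3.png',np.hstack([cv2.imread('pics/c3.png')[:480],cv2.resize(c,(340,480))*1]) if 0 else cv2.resize(c,None,fx=4,fy=4,interpolation=cv2.INTER_CUBIC))
E
```

```text
tool shift mm [ -1.2 -33.1   0.6] wx -0.2 G tcp [-43.1  74.5] z 0.20275354386749997 F [ 0.1644  0.9074 -0.4461] clk 4.225
```

View pics/c3.png

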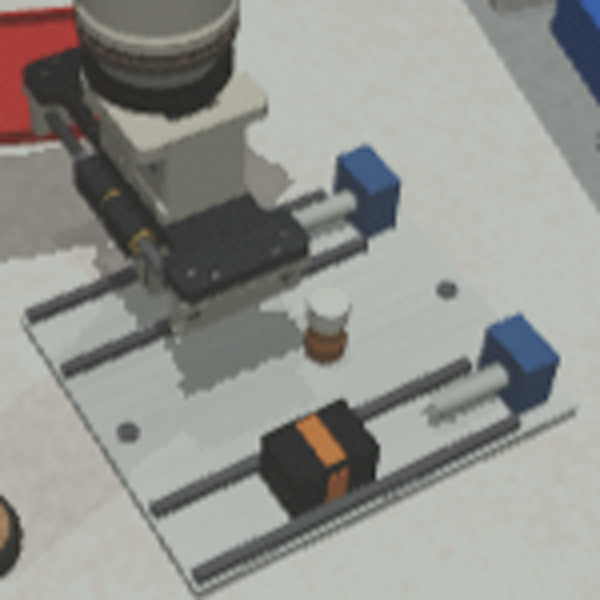

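The sleeve is hidden behind the gripper. The other sleeve at (320,455), the vial at (327,325) and the pins look undisturbed. I carry on more slowly.

Request:
step_arm:
  plan:
    - {"tx": 0,"ty": -6,"tz": 0,"wx": 0,"wy": 0,"wz": 0,"gripper": 1}
    - {"tx": 0,"ty": -5,"tz": 0,"wx": 0,"wy": 0,"wz": 0,"gripper": 1}
    - {"tx": 0,"ty": -4,"tz": 0,"wx": 0,"wy": 0,"wz": 0,"gripper": 1}
    - {"tx": 0,"ty": -4,"tz": 0,"wx": 0,"wy": 0,"wz": 0,"gripper": 1}
    - {"tx": 0,"ty": -4,"tz": 0,"wx": 0,"wy": 0,"wz": 0,"gripper": 1}
    - {"tx": 0,"ty": -3,"tz": 0,"wx": 0,"wy": 0,"wz": 0,"gripper": 1}
    - {"tx": 0,"ty": 0,"tz": 0,"wx": 0,"wy": 0,"wz": 0,"gripper": 1}

```text
clock: 5.2
tcp_pos: [0.5467, 0.0621, 0.2027]
orientation: [[0.0, -0.977, -0.211], [0.0, -0.211, 0.977], [-1.0, -0.0, 0.0]]
force: [0.4, 0.4, -0.6]
grip_width: 0.0004
```

Request:
step_arm:
  plan:
    - {"tx": 0,"ty": -2,"tz": 0,"wx": 0,"wy": 0,"wz": 0,"gripper": 1}
    - {"tx": 0,"ty": -2,"tz": 0,"wx": 0,"wy": 0,"wz": 0,"gripper": 1}
    - {"tx": 0,"ty": 0,"tz": 0,"wx": 0,"wy": 0,"wz": 0,"gripper": 1}

```text
clock: 5.58
tcp_pos: [0.5505, 0.0629, 0.2027]
orientation: [[0.0, -0.977, -0.211], [0.0, -0.211, 0.977], [-1.0, -0.0, 0.0]]
force: [-0.6, 0.6, 0.3]
grip_width: 0.0004
```

```bash
python3 - <<'E'
from tgt import *
go([-.01,.075],zt=.204)
E
```

```text
tool shift mm [-1.3 -3.3  0.7] wx -0.2 G tcp [-13.3  74.3] z 0.20274548362345657 F [-0.5842  0.5787  0.326 ] clk 5.575
```

Request:
step_arm:
  plan:
    - {"tx": 0,"ty": -2,"tz": 0,"wx": 0,"wy": 0,"wz": 0,"gripper": 1}
    - {"tx": 0,"ty": -2,"tz": 0,"wx": 0,"wy": 0,"wz": 0,"gripper": 1}
    - {"tx": 0,"ty": 0,"tz": 0,"wx": 0,"wy": 0,"wz": 0,"gripper": 1}

```text
clock: 5.95
tcp_pos: [0.5545, 0.0638, 0.2028]
orientation: [[0.0, -0.977, -0.211], [0.0, -0.211, 0.977], [-1.0, -0.001, 0.0]]
force: [0.6, 0.3, -0.1]
grip_width: 0.0006
```

Request:
step_arm:
  plan:
    - {"tx": 0,"ty": -2,"tz": 0,"wx": 0,"wy": 0,"wz": 0,"gripper": 1}
    - {"tx": 0,"ty": 0,"tz": 0,"wx": 0,"wy": 0,"wz": 0,"gripper": 1}

```text
clock: 6.2
tcp_pos: [0.5564, 0.0642, 0.2027]
orientation: [[0.0, -0.977, -0.211], [0.0, -0.211, 0.977], [-1.0, -0.0, 0.0]]
force: [-0.4, -0.0, 0.7]
grip_width: 0.0005
```

Request:
step_arm:
  plan:
    - {"tx": 0,"ty": -2,"tz": 0,"wx": 0,"wy": 0,"wz": 0,"gripper": 1}
    - {"tx": 0,"ty": 0,"tz": 0,"wx": 0,"wy": 0,"wz": 0,"gripper": 1}

```text
clock: 6.45
tcp_pos: [0.5583, 0.0646, 0.2027]
orientation: [[0.0, -0.977, -0.211], [0.0, -0.211, 0.977], [-1.0, -0.0, 0.0]]
force: [-0.4, 0.1, 0.4]
grip_width: 0.0001
```

Request:
step_arm:
  plan:
    - {"tx": 0,"ty": -1.5,"tz": 0,"wx": 0,"wy": 0,"wz": 0,"gripper": 1}
    - {"tx": 0,"ty": 0,"tz": 0,"wx": 0,"wy": 0,"wz": 0,"gripper": 1}

```text
clock: 6.7
tcp_pos: [0.5598, 0.0649, 0.2027]
orientation: [[0.0, -0.977, -0.211], [0.0, -0.211, 0.977], [-1.0, -0.0, 0.0]]
force: [0.1, -0.8, 0.4]
grip_width: 0.0008
```

Request:
step_arm:
  plan:
    - {"tx": 0,"ty": -1.5,"tz": 0,"wx": 0,"wy": 0,"wz": 0,"gripper": 1}
    - {"tx": 0,"ty": 0,"tz": 0,"wx": 0,"wy": 0,"wz": 0,"gripper": 1}

```text
clock: 6.95
tcp_pos: [0.5612, 0.0652, 0.2027]
orientation: [[0.0, -0.977, -0.211], [0.0, -0.211, 0.977], [-1.0, -0.0, 0.0]]
force: [-0.2, 0.7, -0.3]
grip_width: 0.0001
```

Request:
step_arm:
  plan:
    - {"tx": 0,"ty": -1.5,"tz": 0,"wx": 0,"wy": 0,"wz": 0,"gripper": 1}
    - {"tx": 0,"ty": 0,"tz": 0,"wx": 0,"wy": 0,"wz": 0,"gripper": 1}

```text
clock: 7.2
tcp_pos: [0.5627, 0.0656, 0.2027]
orientation: [[0.0, -0.977, -0.211], [0.0, -0.211, 0.977], [-1.0, -0.0, 0.0]]
force: [-0.0, -0.3, -0.3]
grip_width: 0.0005
```

```bash
python3 - <<'E'
from tgt import *
go([-.01,.075],zt=.204)
f=grab('top');c=f['color'][135:225,265:345];cv2.imwrite('pics/c4.png',cv2.resize(c,None,fx=6,fy=6,interpolation=cv2.INTER_CUBIC))
E
```

```text
tool shift mm [-1.3  9.1  0.7] wx -0.2 G tcp [-0.9 74.3] z 0.2027241982741844 F [-0.0191 -0.3347 -0.3406] clk 7.2
```

View pics/c4.png

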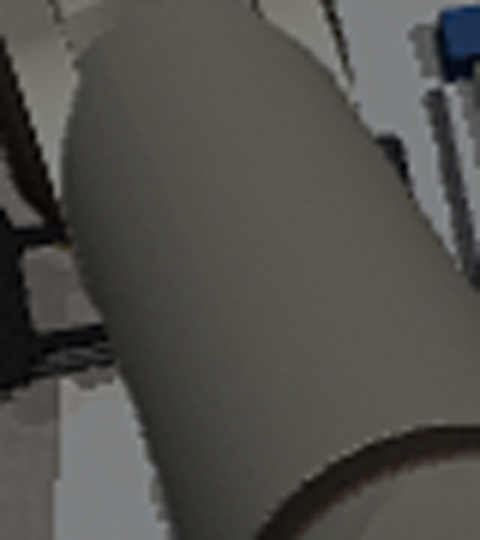

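The arm hides the sleeve in this view, so I go by the force reading.

Request:
step_arm:
  plan:
    - {"tx": 0,"ty": -1.5,"tz": 0,"wx": 0,"wy": 0,"wz": 0,"gripper": 1}
    - {"tx": 0,"ty": 0,"tz": 0,"wx": 0,"wy": 0,"wz": 0,"gripper": 1}

```text
clock: 7.5
tcp_pos: [0.5641, 0.0659, 0.2027]
orientation: [[0.0, -0.977, -0.211], [0.0, -0.211, 0.977], [-1.0, -0.0, 0.0]]
force: [-0.1, -0.4, 0.4]
grip_width: 0.0005
```

Request:
step_arm:
  plan:
    - {"tx": 0,"ty": -1.5,"tz": 0,"wx": 0,"wy": 0,"wz": 0,"gripper": 1}
    - {"tx": 0,"ty": 0,"tz": 0,"wx": 0,"wy": 0,"wz": 0,"gripper": 1}

```text
clock: 7.75
tcp_pos: [0.5656, 0.0662, 0.2027]
orientation: [[0.0, -0.977, -0.211], [0.0, -0.211, 0.977], [-1.0, -0.0, 0.0]]
force: [0.2, -0.3, 0.6]
grip_width: 0.0003
```

Request:
step_arm:
  plan:
    - {"tx": 0,"ty": -1.5,"tz": 0,"wx": 0,"wy": 0,"wz": 0,"gripper": 1}
    - {"tx": 0,"ty": 0,"tz": 0,"wx": 0,"wy": 0,"wz": 0,"gripper": 1}

```text
clock: 8.0
tcp_pos: [0.5671, 0.0665, 0.2027]
orientation: [[0.0, -0.977, -0.211], [0.0, -0.211, 0.977], [-1.0, -0.0, 0.0]]
force: [-0.6, 0.4, -0.0]
grip_width: 0.0001
```

Request:
step_arm:
  plan:
    - {"tx": 0,"ty": -1.5,"tz": 0,"wx": 0,"wy": 0,"wz": 0,"gripper": 1}
    - {"tx": 0,"ty": 0,"tz": 0,"wx": 0,"wy": 0,"wz": 0,"gripper": 1}

```text
clock: 8.25
tcp_pos: [0.5686, 0.0668, 0.2027]
orientation: [[0.0, -0.977, -0.211], [0.0, -0.211, 0.977], [-1.0, -0.0, 0.0]]
force: [0.5, 0.2, 0.4]
grip_width: 0.0003
```

```bash
python3 - <<'E'
from tgt import *
go([-.01,.075],zt=.204)
f=grab('wrist');print(f['fovy'],f['cx'],f['cy'],f['tool_from_camera']);c=f['color'];cv2.imwrite('pics/w1.png',c)
E
```

```text
tool shift mm [-1.3 15.1  0.7] wx -0.2 G tcp [ 5.1 74.3] z 0.2027451374315036 F [0.5011 0.1791 0.4031] clk 8.25
65.70646984690485 317.0443759039197 202.9542971964693 [[ 0.0009 -0.2821  0.9594  0.0199]
 [ 0.0005 -0.9594 -0.2821  0.0772]
 [ 1.      0.0007 -0.0007  0.0003]
 [ 0.      0.      0.      1.    ]]
```

View pics/w1.png

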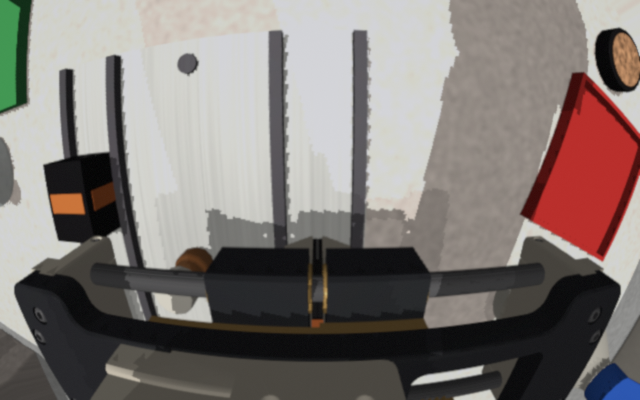

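The wrist view shows the left lane empty behind the fingers, around (320,130), so the sleeve is ahead of them. The TCP is already past the point where a collared sleeve would have stopped. I continue to the post.

Request:
step_arm:
  plan:
    - {"tx": 0,"ty": -2.5,"tz": 0,"wx": 0,"wy": 0,"wz": 0,"gripper": 1}
    - {"tx": 0,"ty": -2.5,"tz": 0,"wx": 0,"wy": 0,"wz": 0,"gripper": 1}
    - {"tx": 0,"ty": -2.5,"tz": 0,"wx": 0,"wy": 0,"wz": 0,"gripper": 1}
    - {"tx": 0,"ty": -2.5,"tz": 0,"wx": 0,"wy": 0,"wz": 0,"gripper": 1}
    - {"tx": 0,"ty": 0,"tz": 0,"wx": 0,"wy": 0,"wz": 0,"gripper": 1}

```text
clock: 8.93
tcp_pos: [0.5785, 0.069, 0.2027]
orientation: [[0.0, -0.977, -0.211], [0.0, -0.211, 0.977], [-1.0, -0.0, 0.0]]
force: [-0.2, -0.6, -1.0]
grip_width: 0.0006
```

Request:
step_arm:
  plan:
    - {"tx": 0,"ty": -1.5,"tz": 0,"wx": 0,"wy": 0,"wz": 0,"gripper": 1}
    - {"tx": 0,"ty": -1.5,"tz": 0,"wx": 0,"wy": 0,"wz": 0,"gripper": 1}
    - {"tx": 0,"ty": 0,"tz": 0,"wx": 0,"wy": 0,"wz": 0,"gripper": 1}

```text
clock: 9.3
tcp_pos: [0.5813, 0.0696, 0.2027]
orientation: [[0.0, -0.977, -0.211], [0.0, -0.211, 0.977], [-1.0, -0.0, 0.0]]
force: [0.3, 0.5, -0.3]
grip_width: 0.0004
```

Request:
step_arm:
  plan:
    - {"tx": 0,"ty": -1.5,"tz": 0,"wx": 0,"wy": 0,"wz": 0,"gripper": 1}
    - {"tx": 0,"ty": 0,"tz": 0,"wx": 0,"wy": 0,"wz": 0,"gripper": 1}

```text
clock: 9.55
tcp_pos: [0.5827, 0.0699, 0.2027]
orientation: [[0.0, -0.977, -0.211], [0.0, -0.211, 0.977], [-1.0, -0.0, 0.0]]
force: [-0.0, -0.5, 0.1]
grip_width: 0.0005
```

Request:
step_arm:
  plan:
    - {"tx": 0,"ty": -1,"tz": 0,"wx": 0,"wy": 0,"wz": 0,"gripper": 1}
    - {"tx": 0,"ty": 0,"tz": 0,"wx": 0,"wy": 0,"wz": 0,"gripper": 1}

```text
clock: 9.8
tcp_pos: [0.5836, 0.0701, 0.2027]
orientation: [[0.0, -0.977, -0.211], [0.0, -0.211, 0.977], [-1.0, -0.0, 0.0]]
force: [-0.2, -0.9, 0.2]
grip_width: 0.0005
```

Request:
step_arm:
  plan:
    - {"tx": 0,"ty": -1,"tz": 0,"wx": 0,"wy": 0,"wz": 0,"gripper": 1}
    - {"tx": 0,"ty": 0,"tz": 0,"wx": 0,"wy": 0,"wz": 0,"gripper": 1}

```text
clock: 10.05
tcp_pos: [0.5846, 0.0703, 0.2027]
orientation: [[0.0, -0.977, -0.211], [0.0, -0.211, 0.977], [-1.0, -0.0, 0.0]]
force: [-0.2, 0.1, 0.3]
grip_width: 0.0008
```

Request:
step_arm:
  plan:
    - {"tx": 0,"ty": -1,"tz": 0,"wx": 0,"wy": 0,"wz": 0,"gripper": 1}
    - {"tx": 0,"ty": 0,"tz": 0,"wx": 0,"wy": 0,"wz": 0,"gripper": 1}

```text
clock: 10.3
tcp_pos: [0.5856, 0.0705, 0.2027]
orientation: [[0.0, -0.977, -0.211], [0.0, -0.211, 0.977], [-1.0, -0.0, 0.0]]
force: [0.2, 0.7, 0.1]
grip_width: 0.0005
```

Request:
step_arm:
  plan:
    - {"tx": 0,"ty": -1,"tz": 0,"wx": 0,"wy": 0,"wz": 0,"gripper": 1}
    - {"tx": 0,"ty": 0,"tz": 0,"wx": 0,"wy": 0,"wz": 0,"gripper": 1}

```text
clock: 10.55
tcp_pos: [0.5866, 0.0707, 0.2027]
orientation: [[0.0, -0.977, -0.211], [0.0, -0.211, 0.977], [-1.0, -0.0, 0.0]]
force: [0.4, 0.1, 0.6]
grip_width: 0.0006
```

Request:
step_arm:
  plan:
    - {"tx": 0,"ty": -1,"tz": 0,"wx": 0,"wy": 0,"wz": 0,"gripper": 1}
    - {"tx": 0,"ty": 0,"tz": 0,"wx": 0,"wy": 0,"wz": 0,"gripper": 1}

```text
clock: 10.8
tcp_pos: [0.5873, 0.0709, 0.2027]
orientation: [[-0.0, -0.977, -0.211], [-0.0, -0.211, 0.977], [-1.0, 0.001, -0.0]]
force: [-1.2, -0.2, 0.4]
grip_width: 0.0005
```

Request:
step_arm:
  plan:
    - {"tx": 0,"ty": -1,"tz": 0,"wx": 0,"wy": 0,"wz": 0,"gripper": 1}
    - {"tx": 0,"ty": 0,"tz": 0,"wx": 0,"wy": 0,"wz": 0,"gripper": 1}

```text
clock: 11.05
tcp_pos: [0.5877, 0.0709, 0.2025]
orientation: [[-0.002, -0.977, -0.211], [-0.001, -0.211, 0.977], [-1.0, 0.002, -0.0]]
force: [-5.4, -1.4, 4.0]
grip_width: 0.0006
```

Request:
step_arm:
  plan:
    - {"tx": 0,"ty": -1,"tz": 0,"wx": 0,"wy": 0,"wz": 0,"gripper": 1}
    - {"tx": 0,"ty": 0,"tz": 0,"wx": 0,"wy": 0,"wz": 0,"gripper": 1}

```text
clock: 11.3
tcp_pos: [0.588, 0.071, 0.2023]
orientation: [[-0.004, -0.977, -0.211], [-0.001, -0.211, 0.977], [-1.0, 0.004, -0.0]]
force: [-6.5, -1.9, 5.3]
grip_width: 0.0006
```

```bash
python3 - <<'E'
from tgt import *
go([-.01,.075],zt=.204)
f=grab('side');c=f['color'][130:240,330:430];cv2.imwrite('pics/s2.png',cv2.resize(c,None,fx=5,fy=5,interpolation=cv2.INTER_CUBIC))
E
```

```text
tool shift mm [-1.6 35.   0.8] wx -0.2 G tcp [25.  74.1] z 0.20229221998944613 F [-6.4938 -1.891   5.2965] clk 11.3
```

View pics/s2.png

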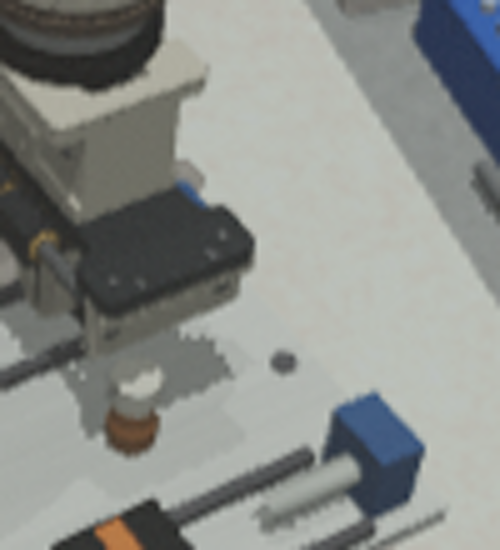

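The push stopped with about 6 N at TCP gauge x = 25. That puts the sleeve's rear face at 35 mm, so the left sleeve is fully home. In the picture the vial at (132,415) still stands. Next is the right lane.

Request:
step_arm:
  plan:
    - {"tx": 0,"ty": 8,"tz": 0,"wx": 0,"wy": 0,"wz": 0,"gripper": 1}
    - {"tx": 0,"ty": 12,"tz": 0,"wx": 0,"wy": 0,"wz": 0,"gripper": 1}
    - {"tx": -40,"ty": 0,"tz": 0,"wx": 0,"wy": 0,"wz": 0,"gripper": 1}
    - {"tx": -45,"ty": 0,"tz": 0,"wx": 0,"wy": 0,"wz": 0,"gripper": 1}
    - {"tx": 0,"ty": 28,"tz": -50,"wx": 0,"wy": 0,"wz": 0,"gripper": 1}
    - {"tx": 0,"ty": 30,"tz": -50,"wx": 0,"wy": 0,"wz": 0,"gripper": 1}
    - {"tx": 0,"ty": 27,"tz": -49,"wx": 0,"wy": 0,"wz": 0,"gripper": 1}
    - {"tx": 0,"ty": 0,"tz": 0,"wx": 0,"wy": 0,"wz": 0,"gripper": 1}

```text
clock: 12.35
tcp_pos: [0.5163, -0.1023, 0.2877]
orientation: [[-0.0, -0.979, -0.202], [-0.003, -0.202, 0.979], [-1.0, 0.001, -0.003]]
force: [0.5, 0.9, -1.1]
grip_width: 0.0005
```

```bash
python3 - <<'E'
from tgt import *
go([-.08,-.075],zt=.203)
E
```

```text
tool shift mm [84.7 -2.2  4.9] wx -0.7 G tcp [-82.2 -79.7] z 0.2876861937105393 F [ 0.5138  0.8984 -1.0762] clk 12.35
```

Request:
step_arm:
  plan:
    - {"tx": 45,"ty": 0,"tz": 0,"wx": 0,"wy": 0,"wz": 0,"gripper": 1}
    - {"tx": 25,"ty": 0,"tz": 0,"wx": 0,"wy": 0,"wz": 0,"gripper": 1}
    - {"tx": 13,"ty": 0,"tz": 0,"wx": 0,"wy": 0,"wz": 0,"gripper": 1}
    - {"tx": 0,"ty": 0,"tz": 0,"wx": 0,"wy": 0,"wz": 0,"gripper": 1}
    - {"tx": 0,"ty": 0,"tz": 0,"wx": 0,"wy": 0,"wz": 0,"gripper": 1}

```text
clock: 12.98
tcp_pos: [0.5189, -0.0962, 0.2056]
orientation: [[0.002, -0.977, -0.212], [-0.0, -0.212, 0.977], [-1.0, -0.002, -0.001]]
force: [-0.1, 0.0, 0.2]
grip_width: 0.0008
```

```bash
python3 - <<'E'
from tgt import *
go([-.08,-.075],zt=.203)
E
```

```text
tool shift mm [ 2.6  1.7 -0.7] wx -0.2 G tcp [-78.3 -74.4] z 0.2056087674411135 F [-0.0622  0.0095  0.1737] clk 12.975
```

Request:
step_arm:
  plan:
    - {"tx": 2,"ty": -7,"tz": 0,"wx": 0,"wy": 0,"wz": 0,"gripper": 1}
    - {"tx": 0,"ty": -6,"tz": 0,"wx": 0,"wy": 0,"wz": 0,"gripper": 1}
    - {"tx": 0,"ty": -8,"tz": 0,"wx": 0,"wy": 0,"wz": 0,"gripper": 1}
    - {"tx": 0,"ty": -8,"tz": 0,"wx": 0,"wy": 0,"wz": 0,"gripper": 1}
    - {"tx": 0,"ty": -8,"tz": 0,"wx": 0,"wy": 0,"wz": 0,"gripper": 1}
    - {"tx": 0,"ty": -7,"tz": 0,"wx": 0,"wy": 0,"wz": 0,"gripper": 1}
    - {"tx": 0,"ty": -6,"tz": 0,"wx": 0,"wy": 0,"wz": 0,"gripper": 1}
    - {"tx": 0,"ty": -5,"tz": 0,"wx": 0,"wy": 0,"wz": 0,"gripper": 1}
    - {"tx": 0,"ty": -4,"tz": 0,"wx": 0,"wy": 0,"wz": 0,"gripper": 1}
    - {"tx": 0,"ty": 0,"tz": 0,"wx": 0,"wy": 0,"wz": 0,"gripper": 1}

```text
clock: 14.22
tcp_pos: [0.5763, -0.0839, 0.2027]
orientation: [[0.001, -0.977, -0.212], [0.0, -0.212, 0.977], [-1.0, -0.001, 0.0]]
force: [0.2, -1.3, -1.0]
grip_width: 0.0004
```

Request:
step_arm:
  plan:
    - {"tx": 0,"ty": -2.5,"tz": 0,"wx": 0,"wy": 0,"wz": 0,"gripper": 1}
    - {"tx": 0,"ty": -2.5,"tz": 0,"wx": 0,"wy": 0,"wz": 0,"gripper": 1}
    - {"tx": 0,"ty": 0,"tz": 0,"wx": 0,"wy": 0,"wz": 0,"gripper": 1}

```text
clock: 14.6
tcp_pos: [0.5811, -0.0828, 0.2028]
orientation: [[0.0, -0.977, -0.212], [0.0, -0.212, 0.977], [-1.0, -0.0, -0.0]]
force: [0.2, 0.5, 0.2]
grip_width: 0.0006
```

```bash
python3 - <<'E'
from tgt import *
go([-.0,-.075],zt=.203)
E
```

```text
tool shift mm [ -0.2 -14.7  -0.3] wx -0.2 G tcp [-14.7 -74.6] z 0.2027658909435941 F [0.1623 0.5489 0.2435] clk 14.6
```

Request:
step_arm:
  plan:
    - {"tx": 0,"ty": -2,"tz": 0,"wx": 0,"wy": 0,"wz": 0,"gripper": 1}
    - {"tx": 0,"ty": -2,"tz": 0,"wx": 0,"wy": 0,"wz": 0,"gripper": 1}
    - {"tx": 0,"ty": -1.5,"tz": 0,"wx": 0,"wy": 0,"wz": 0,"gripper": 1}
    - {"tx": 0,"ty": 0,"tz": 0,"wx": 0,"wy": 0,"wz": 0,"gripper": 1}

```text
clock: 15.1
tcp_pos: [0.5864, -0.0817, 0.2027]
orientation: [[0.0, -0.977, -0.211], [0.0, -0.211, 0.977], [-1.0, -0.0, 0.0]]
force: [-0.2, 0.1, -0.2]
grip_width: 0.0004
```

Request:
step_arm:
  plan:
    - {"tx": 0,"ty": -1.5,"tz": 0,"wx": 0,"wy": 0,"wz": 0,"gripper": 1}
    - {"tx": 0,"ty": 0,"tz": 0,"wx": 0,"wy": 0,"wz": 0,"gripper": 1}

```text
clock: 15.35
tcp_pos: [0.5878, -0.0814, 0.2027]
orientation: [[0.0, -0.977, -0.211], [0.0, -0.211, 0.977], [-1.0, -0.0, 0.0]]
force: [0.9, 0.3, 0.2]
grip_width: 0.0004
```

Request:
step_arm:
  plan:
    - {"tx": 0,"ty": -1,"tz": 0,"wx": 0,"wy": 0,"wz": 0,"gripper": 1}
    - {"tx": 0,"ty": 0,"tz": 0,"wx": 0,"wy": 0,"wz": 0,"gripper": 1}

```text
clock: 15.6
tcp_pos: [0.5887, -0.0813, 0.2027]
orientation: [[0.0, -0.977, -0.211], [0.0, -0.211, 0.977], [-1.0, -0.0, 0.0]]
force: [0.2, 0.4, 0.1]
grip_width: 0.0003
```

Request:
step_arm:
  plan:
    - {"tx": 0,"ty": -1,"tz": 0,"wx": 0,"wy": 0,"wz": 0,"gripper": 1}
    - {"tx": 0,"ty": 0,"tz": 0,"wx": 0,"wy": 0,"wz": 0,"gripper": 1}

```text
clock: 15.85
tcp_pos: [0.5897, -0.081, 0.2027]
orientation: [[0.0, -0.977, -0.211], [0.0, -0.211, 0.977], [-1.0, -0.0, 0.0]]
force: [-0.0, -0.4, -0.1]
grip_width: 0.0004
```

Request:
step_arm:
  plan:
    - {"tx": 0,"ty": -1,"tz": 0,"wx": 0,"wy": 0,"wz": 0,"gripper": 1}
    - {"tx": 0,"ty": 0,"tz": 0,"wx": 0,"wy": 0,"wz": 0,"gripper": 1}

```text
clock: 16.1
tcp_pos: [0.5904, -0.0809, 0.2027]
orientation: [[-0.001, -0.977, -0.211], [-0.0, -0.211, 0.977], [-1.0, 0.001, 0.0]]
force: [-2.0, -0.9, 1.3]
grip_width: 0.0007
```

Request:
step_arm:
  plan:
    - {"tx": 0,"ty": -1,"tz": 0,"wx": 0,"wy": 0,"wz": 0,"gripper": 1}
    - {"tx": 0,"ty": 0,"tz": 0,"wx": 0,"wy": 0,"wz": 0,"gripper": 1}

```text
clock: 16.35
tcp_pos: [0.5908, -0.0809, 0.2025]
orientation: [[-0.003, -0.977, -0.211], [-0.0, -0.211, 0.977], [-1.0, 0.003, 0.0]]
force: [-5.4, -0.3, 4.0]
grip_width: 0.0001
```

Request:
step_arm:
  plan:
    - {"tx": 0,"ty": 8,"tz": 0,"wx": 0,"wy": 0,"wz": 0,"gripper": 1}
    - {"tx": 0,"ty": 12,"tz": 0,"wx": 0,"wy": 0,"wz": 0,"gripper": 1}
    - {"tx": -40,"ty": 0,"tz": 0,"wx": 0,"wy": 0,"wz": 0,"gripper": 1}
    - {"tx": -45,"ty": 30,"tz": 0,"wx": 0,"wy": 0,"wz": 0,"gripper": -1}
    - {"tx": -40,"ty": 55,"tz": 0,"wx": 0,"wy": 0,"wz": 0,"gripper": -1}
    - {"tx": -20,"ty": 55,"tz": 0,"wx": 0,"wy": 0,"wz": 0,"gripper": -1}
    - {"tx": 0,"ty": 30,"tz": 0,"wx": 0,"wy": 0,"wz": 0,"gripper": -1}
    - {"tx": 0,"ty": 0,"tz": 0,"wx": 0,"wy": 0,"wz": 0,"gripper": -1}

```text
clock: 17.35
tcp_pos: [0.4077, -0.1206, 0.3447]
orientation: [[-0.0, -0.978, -0.209], [-0.001, -0.209, 0.978], [-1.0, 0.0, -0.001]]
force: [0.6, 0.5, 0.3]
grip_width: 0.0457
```

```bash
python3 - <<'E'
from tgt import *
go([.06,.075],zt=.202)
f=grab('top');c1=cv2.resize(f['color'][125:245,270:385],None,fx=3,fy=3,interpolation=cv2.INTER_CUBIC)
f=grab('side');c=cv2.resize(f['color'][155:275,285:425],None,fx=3,fy=3,interpolation=cv2.INTER_CUBIC);cv2.imwrite('pics/b.png',np.hstack([c1,c]))
E
```

```text
tool shift mm [ 142.5 -251.3  150.9] wx -0.3 G tcp [-192.2  -74.3] z 0.3447435810108791 F [0.5912 0.5282 0.2699] clk 17.35
```

View pics/b.png

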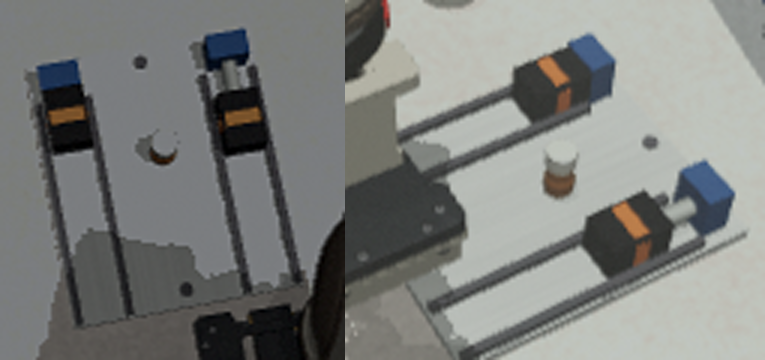

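Both tests are clear. The left sleeve sits against its blue post, at (68,118) and (552,85) in the picture. The right one stopped with part of its pin showing, at (240,120) and (625,235). Everything else stands. I pick the left one first, for the green tray.

Request:
step_arm:
  plan:
    - {"tx": 0,"ty": -40,"tz": 25,"wx": 0,"wy": 0,"wz": 0,"gripper": -1}
    - {"tx": 0,"ty": -50,"tz": 30,"wx": 0,"wy": 0,"wz": 0,"gripper": -1}
    - {"tx": 0,"ty": -50,"tz": 30,"wx": 0,"wy": 0,"wz": 0,"gripper": -1}
    - {"tx": 0,"ty": -50,"tz": 30,"wx": 0,"wy": 0,"wz": 0,"gripper": -1}
    - {"tx": 0,"ty": -40,"tz": 24,"wx": 0,"wy": 0,"wz": 0,"gripper": -1}
    - {"tx": 20,"ty": -18,"tz": 10,"wx": 0,"wy": 0,"wz": 0,"gripper": -1}
    - {"tx": 45,"ty": 0,"tz": 0,"wx": 0,"wy": 0,"wz": 0,"gripper": -1}
    - {"tx": 15,"ty": 0,"tz": 0,"wx": 0,"wy": 0,"wz": 0,"gripper": -1}
    - {"tx": 0,"ty": 0,"tz": 0,"wx": 0,"wy": 0,"wz": 0,"gripper": -1}
    - {"tx": 0,"ty": 0,"tz": 0,"wx": 0,"wy": 0,"wz": 0,"gripper": -1}

```text
clock: 18.7
tcp_pos: [0.622, 0.0783, 0.2659]
orientation: [[0.002, -0.977, -0.211], [0.0, -0.211, 0.977], [-1.0, -0.002, -0.0]]
force: [0.1, -0.2, 0.6]
grip_width: 0.0917
```

```bash
python3 - <<'E'
from tgt import *
go([.057,.075],zt=.202)
f=grab('wrist');cv2.imwrite('pics/w2.png',f['color'])
E
```

```text
tool shift mm [63.9  2.9  1. ] wx -0.2 G tcp [59.7 74. ] z 0.26592470569812 F [ 0.0618 -0.1903  0.6107] clk 18.7
```

View pics/w2.png

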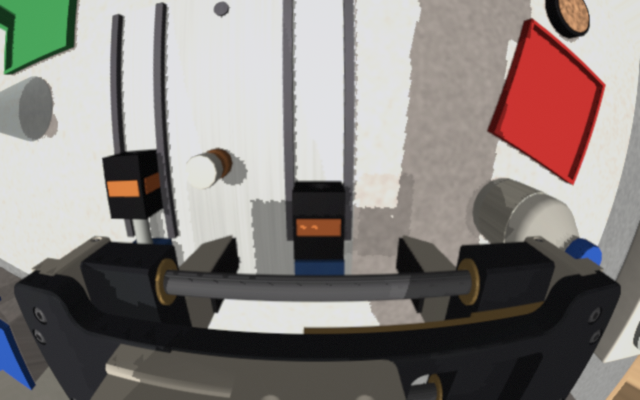

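The left sleeve, band at (319,228), lies centred between the open fingers. The bottle stays clear on the right. Descend and grip.

Request:
step_arm:
  plan:
    - {"tx": 30,"ty": 2,"tz": 0.5,"wx": 0,"wy": 0,"wz": 0,"gripper": -1}
    - {"tx": 22,"ty": 0,"tz": 0,"wx": 0,"wy": 0,"wz": 0,"gripper": -1}
    - {"tx": 10,"ty": 0,"tz": 0,"wx": 0,"wy": 0,"wz": 0,"gripper": -1}
    - {"tx": 0,"ty": 0,"tz": 0,"wx": 0,"wy": 0,"wz": 0,"gripper": -1}
    - {"tx": 0,"ty": 0,"tz": 0,"wx": 0,"wy": 0,"wz": 0,"gripper": 1}
    - {"tx": 0,"ty": 0,"tz": 0,"wx": 0,"wy": 0,"wz": 0,"gripper": 1}
    - {"tx": 0,"ty": 0,"tz": 0,"wx": 0,"wy": 0,"wz": 0,"gripper": 1}
    - {"tx": 0,"ty": 0,"tz": 0,"wx": 0,"wy": 0,"wz": 0,"gripper": 1}
    - {"tx": 0,"ty": 0,"tz": 0,"wx": 0,"wy": 0,"wz": 0,"gripper": 1}
  newtons: 20

```text
clock: 19.88
tcp_pos: [0.6191, 0.0782, 0.2026]
orientation: [[0.0, -0.977, -0.211], [0.0, -0.211, 0.977], [-1.0, -0.0, -0.0]]
force: [0.2, 0.6, 0.1]
grip_width: 0.0463
```

Request:
step_arm:
  plan:
    - {"tx": 0,"ty": 5,"tz": 0,"wx": 0,"wy": 0,"wz": 0,"gripper": 1}
    - {"tx": 0,"ty": 5,"tz": 0,"wx": 0,"wy": 0,"wz": 0,"gripper": 1}
    - {"tx": 0,"ty": 0,"tz": 0,"wx": 0,"wy": 0,"wz": 0,"gripper": 1}

```text
clock: 20.25
tcp_pos: [0.6087, 0.076, 0.2025]
orientation: [[-0.001, -0.977, -0.211], [-0.0, -0.211, 0.977], [-1.0, 0.001, -0.0]]
force: [-1.6, 0.1, 1.3]
grip_width: 0.0358
```

Request:
step_arm:
  plan:
    - {"tx": 0,"ty": 6,"tz": 0,"wx": 0,"wy": 0,"wz": 0,"gripper": 1}
    - {"tx": 0,"ty": 10,"tz": 0,"wx": 0,"wy": 0,"wz": 0,"gripper": 1}
    - {"tx": 0,"ty": 10,"tz": 0,"wx": 0,"wy": 0,"wz": 0,"gripper": 1}
    - {"tx": 0,"ty": 10,"tz": 0,"wx": 0,"wy": 0,"wz": 0,"gripper": 1}
    - {"tx": 0,"ty": 10,"tz": 0,"wx": 0,"wy": 0,"wz": 0,"gripper": 1}
    - {"tx": 0,"ty": 8,"tz": 0,"wx": 0,"wy": 0,"wz": 0,"gripper": 1}
    - {"tx": 0,"ty": 0,"tz": 0,"wx": 0,"wy": 0,"wz": 0,"gripper": 1}

```text
clock: 21.12
tcp_pos: [0.5558, 0.0645, 0.2025]
orientation: [[-0.001, -0.977, -0.211], [-0.0, -0.211, 0.977], [-1.0, 0.001, -0.0]]
force: [0.0, 0.7, -0.7]
grip_width: 0.0358
```

```bash
python3 - <<'E'
from tgt import *
go([-.16,-.224],zt=.32)
f=grab('wrist');cv2.imwrite('pics/w3.png',f['color'])
E
```

```text
tool shift mm [-117.3  151.3 -299.2] wx -0.2 G tcp [-7.8 74.8] z 0.20250024717479326 F [ 0.0002  0.6854 -0.7005] clk 21.125
```

View pics/w3.png

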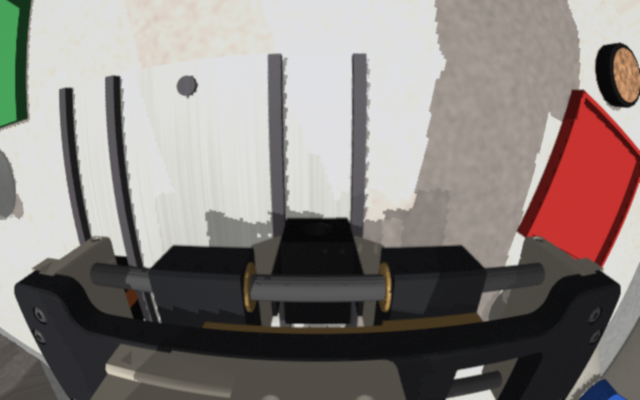

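The sleeve is held, centred at (318,270), with lane floor visible beyond its nose, so it is off the pin. Lift it and carry it to green.

Request:
step_arm:
  plan:
    - {"tx": -30,"ty": 0,"tz": 0,"wx": 0,"wy": 0,"wz": 0,"gripper": 1}
    - {"tx": -50,"ty": 0,"tz": 0,"wx": 0,"wy": 0,"wz": 0,"gripper": 1}
    - {"tx": -45,"ty": 0,"tz": 0,"wx": 0,"wy": 0,"wz": 0,"gripper": 1}
    - {"tx": 0,"ty": 27,"tz": -40,"wx": 0,"wy": 0,"wz": 0,"gripper": 1}
    - {"tx": 0,"ty": 27,"tz": -50,"wx": 0,"wy": 0,"wz": 0,"gripper": 1}
    - {"tx": 0,"ty": 27,"tz": -50,"wx": 0,"wy": 0,"wz": 0,"gripper": 1}
    - {"tx": 0,"ty": 27,"tz": -50,"wx": 0,"wy": 0,"wz": 0,"gripper": 1}
    - {"tx": 0,"ty": 27,"tz": -50,"wx": 0,"wy": 0,"wz": 0,"gripper": 1}
    - {"tx": 0,"ty": 25,"tz": -39,"wx": 0,"wy": 0,"wz": 0,"gripper": 1}
    - {"tx": 0,"ty": 0,"tz": -20,"wx": 0,"wy": 0,"wz": 0,"gripper": 1}
    - {"tx": 0,"ty": 0,"tz": 0,"wx": 0,"wy": 0,"wz": 0,"gripper": 1}
    - {"tx": 0,"ty": 0,"tz": 0,"wx": 0,"wy": 0,"wz": 0,"gripper": 1}

```text
clock: 22.68
tcp_pos: [0.4642, -0.2594, 0.3272]
orientation: [[-0.0, -0.977, -0.214], [0.001, -0.214, 0.977], [-1.0, -0.0, 0.001]]
force: [-0.1, 0.9, -0.5]
grip_width: 0.0359
```

```bash
python3 - <<'E'
from tgt import *
go([-.168,-.224],zt=.1985)
f=grab('wrist');cv2.imwrite('pics/w4.png',f['color'])
E
```

```text
tool shift mm [128.7   1.2  -2.2] wx -0.0 G tcp [-166.8 -222. ] z 0.32723537460862395 F [-0.0832  0.9135 -0.516 ] clk 22.675
```

View pics/w4.png

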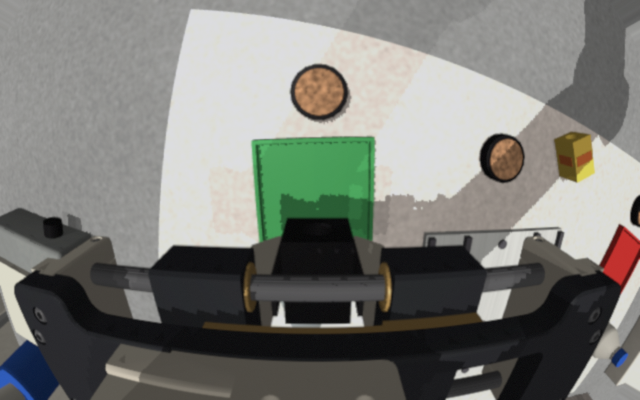

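The tray lies squarely under the held sleeve, with its near rim from (253,140) to (375,138). Check its position from this view.

```bash
cat >> tgt.py <<'E'
def wray(f,uv,z):
    F=foc(f);d=np.array(uv)-[f['cx'],f['cy']];r=np.hypot(*d);th=r/F
    v=np.array([d[0]/r*np.sin(th),d[1]/r*np.sin(th),np.cos(th)])
    M=np.array(f['tool_from_camera']);R=f['s']['orientation'];o=R@M[:3,3]+f['s']['tcp_pos'];v=R@M[:3,:3]@v
    return G(o+v*(z-o[2])/v[2])
E
python3 - <<'E'
from tgt import *
f=load('wrist')
for p in((253,140),(375,138)):print(wray(f,p,.014))
E
```

```text
[-220.4518 -282.7075]
[-222.2192 -166.1464]
```

Request:
step_arm:
  plan:
    - {"tx": 45,"ty": 0,"tz": -2,"wx": 0,"wy": 0,"wz": 0,"gripper": 1}
    - {"tx": 40,"ty": 0,"tz": 0,"wx": 0,"wy": 0,"wz": 0,"gripper": 1}
    - {"tx": 20,"ty": 0,"tz": 0,"wx": 0,"wy": 0,"wz": 0,"gripper": 1}
    - {"tx": 0,"ty": 0,"tz": 0,"wx": 0,"wy": 0,"wz": 0,"gripper": 1}
    - {"tx": 0,"ty": 0,"tz": 0,"wx": 0,"wy": 0,"wz": 0,"gripper": 1}

```text
clock: 23.35
tcp_pos: [0.4647, -0.2625, 0.2233]
orientation: [[0.001, -0.977, -0.213], [-0.0, -0.213, 0.977], [-1.0, -0.001, -0.0]]
force: [0.1, 1.1, -1.3]
grip_width: 0.0356
```

```bash
python3 - <<'E'
from tgt import *
go([-.168,-.224],zt=.1975)
E
```

```text
tool shift mm [25.8  1.1  1.1] wx -0.1 G tcp [-167.  -225.1] z 0.2233422496181258 F [ 0.1369  1.0545 -1.2595] clk 23.35
```

Request:
step_arm:
  plan:
    - {"tx": 15,"ty": 0,"tz": 0,"wx": 0,"wy": 0,"wz": 0,"gripper": 1}
    - {"tx": 7,"ty": 0,"tz": 0,"wx": 0,"wy": 0,"wz": 0,"gripper": 1}
    - {"tx": 2,"ty": 0,"tz": 0,"wx": 0,"wy": 0,"wz": 0,"gripper": 1}
    - {"tx": 0,"ty": 0,"tz": 0,"wx": 0,"wy": 0,"wz": 0,"gripper": 1}

```text
clock: 23.85
tcp_pos: [0.4637, -0.2633, 0.1983]
orientation: [[-0.0, -0.977, -0.211], [0.0, -0.211, 0.977], [-1.0, 0.0, 0.0]]
force: [0.1, -0.2, -1.6]
grip_width: 0.0355
```

Request:
step_arm:
  plan:
    - {"tx": 1,"ty": 0,"tz": 0,"wx": 0,"wy": 0,"wz": 0,"gripper": 1}
    - {"tx": 0,"ty": 0,"tz": 0,"wx": 0,"wy": 0,"wz": 0,"gripper": 1}

```text
clock: 24.1
tcp_pos: [0.4638, -0.2633, 0.1976]
orientation: [[0.0, -0.977, -0.211], [-0.0, -0.211, 0.977], [-1.0, -0.0, -0.0]]
force: [-0.2, -0.5, -1.2]
grip_width: 0.0361
```

Request:
step_arm:
  plan:
    - {"tx": 0.8,"ty": 0,"tz": 0,"wx": 0,"wy": 0,"wz": 0,"gripper": 1}
    - {"tx": 0,"ty": 0,"tz": 0,"wx": 0,"wy": 0,"wz": 0,"gripper": -1}
    - {"tx": 0,"ty": 0,"tz": 0,"wx": 0,"wy": 0,"wz": 0,"gripper": -1}
    - {"tx": 0,"ty": 0,"tz": 0,"wx": 0,"wy": 0,"wz": 0,"gripper": -1}
    - {"tx": 0,"ty": 0,"tz": 0,"wx": 0,"wy": 0,"wz": 0,"gripper": -1}
    - {"tx": -20,"ty": 0,"tz": 0,"wx": 0,"wy": 0,"wz": 0,"gripper": -1}
    - {"tx": -50,"ty": 0,"tz": 0,"wx": 0,"wy": 0,"wz": 0,"gripper": -1}
    - {"tx": -50,"ty": 0,"tz": 0,"wx": 0,"wy": 0,"wz": 0,"gripper": -1}
    - {"tx": 0,"ty": -45,"tz": 34,"wx": 0,"wy": 0,"wz": 0,"gripper": -1}
    - {"tx": 0,"ty": -50,"tz": 38,"wx": 0,"wy": 0,"wz": 0,"gripper": -1}
    - {"tx": 0,"ty": -50,"tz": 38,"wx": 0,"wy": 0,"wz": 0,"gripper": -1}
    - {"tx": 0,"ty": -50,"tz": 40,"wx": 0,"wy": 0,"wz": 0,"gripper": -1}

```text
clock: 25.6
tcp_pos: [0.6224, -0.0758, 0.3168]
orientation: [[0.0, -0.978, -0.211], [-0.0, -0.211, 0.978], [-1.0, -0.0, -0.0]]
force: [0.1, -0.9, -0.8]
grip_width: 0.0916
```

Request:
step_arm:
  plan:
    - {"tx": 0,"ty": 0,"tz": 0,"wx": 0,"wy": 0,"wz": 0,"gripper": -1}
    - {"tx": 30,"ty": 0,"tz": 0,"wx": 0,"wy": 0,"wz": 0,"gripper": -1}
    - {"tx": 25,"ty": 0,"tz": 0,"wx": 0,"wy": 0,"wz": 0,"gripper": -1}
    - {"tx": 0,"ty": 0,"tz": 0,"wx": 0,"wy": 0,"wz": 0,"gripper": -1}
    - {"tx": 0,"ty": 0,"tz": 0,"wx": 0,"wy": 0,"wz": 0,"gripper": -1}

```text
clock: 26.22
tcp_pos: [0.6215, -0.0776, 0.2625]
orientation: [[0.001, -0.978, -0.211], [-0.0, -0.211, 0.978], [-1.0, -0.001, -0.0]]
force: [-0.3, 0.4, 0.3]
grip_width: 0.0918
```

```bash
python3 - <<'E'
from tgt import *
go([.028,-.075],zt=.202)
f=grab('side');cv2.imwrite('pics/s5.png',cv2.resize(f['color'][130:400,230:430],None,fx=2.2,fy=2.2,interpolation=cv2.INTER_CUBIC))
E
```

```text
tool shift mm [60.5 -2.1  3.2] wx -0.2 G tcp [ 25.8 -78.2] z 0.2624585275922514 F [-0.2964  0.3765  0.2567] clk 26.225
```

The viewer is used up, so I go on by numbers. The vial's edge is near gauge y = -15 mm, and fully open fingers would reach it here, so I narrow the opening first.

Request:
step_arm:
  plan:
    - {"tx": 0,"ty": -2,"tz": 3,"wx": 0,"wy": 0,"wz": 0,"gripper": -0.3}
    - {"tx": 0,"ty": 0,"tz": 0,"wx": 0,"wy": 0,"wz": 0,"gripper": -0.3}
    - {"tx": 0,"ty": 0,"tz": 0,"wx": 0,"wy": 0,"wz": 0,"gripper": -0.3}
    - {"tx": 0,"ty": 0,"tz": 0,"wx": 0,"wy": 0,"wz": 0,"gripper": -0.3}
    - {"tx": 0,"ty": 0,"tz": 0,"wx": 0,"wy": 0,"wz": 0,"gripper": -0.3}

```text
clock: 26.9
tcp_pos: [0.6226, -0.0738, 0.2616]
orientation: [[-0.0, -0.977, -0.211], [-0.0, -0.211, 0.977], [-1.0, 0.0, 0.0]]
force: [-0.9, -0.1, -0.0]
grip_width: 0.0596
```

```bash
python3 - <<'E'
from tgt import *
go([.028,-.075],zt=.202)
f=grab('wrist')
hsv=cv2.cvtColor(f['color'],cv2.COLOR_BGR2HSV)
m=((hsv[...,0]<18)&(hsv[...,1]>120)&(hsv[...,2]>60)).astype(np.uint8)
k,l,st,ce=cv2.connectedComponentsWithStats(m)
for i in range(1,k):
    if st[i,4]>40: print(st[i],ce[i].round(),wray(f,ce[i],.046).round(1))
m=((hsv[...,0]>50)&(hsv[...,0]<75)&(hsv[...,1]>120)).astype(np.uint8)
k,l,st,ce=cv2.connectedComponentsWithStats(m);i=1+st[1:,4].argmax();x,y,w,h,_=st[i];print('green',st[i])
b=((hsv[...,2]<60)).astype(np.uint8)[y:y+h,x:x+w];k,l,s2,c2=cv2.connectedComponentsWithStats(b)
for j in range(1,k):
    if s2[j,4]>60: print('dark in tray box',s2[j],c2[j]+[x,y])
E
```

```text
tool shift mm [59.6 -0.3 -0.3] wx -0.2 G tcp [ 27.7 -74.7] z 0.26163059064359595 F [-0.9175 -0.1324 -0.0086] clk 26.9
[ 593   84   47  129 3896] [622. 150.] [-43.7 215.4]
[396 191  24  26 266] [405. 200.] [  6.3 -15.4]
[294 225  46  18 819] [317. 233.] [ 29.7 -74.9]
green [  85    0  119   74 5743]
dark in tray box [  3   0   8  68 308] [90.8734 33.8409]
dark in tray box [  15    0   59   31 1565] [128.6383  13.5847]
dark in tray box [112   0   7  51 170] [201.7412  26.4882]
```

Request:
step_arm:
  plan:
    - {"tx": 25,"ty": 0,"tz": 0,"wx": 0,"wy": 0,"wz": 0,"gripper": -0.3}
    - {"tx": 22,"ty": 0,"tz": 0,"wx": 0,"wy": 0,"wz": 0,"gripper": -0.3}
    - {"tx": 11,"ty": 0,"tz": 0,"wx": 0,"wy": 0,"wz": 0,"gripper": -0.3}
    - {"tx": 0,"ty": 0,"tz": 0,"wx": 0,"wy": 0,"wz": 0,"gripper": -0.3}
    - {"tx": 0,"ty": 0,"tz": 0,"wx": 0,"wy": 0,"wz": 0,"gripper": 1}
    - {"tx": 0,"ty": 0,"tz": 0,"wx": 0,"wy": 0,"wz": 0,"gripper": 1}
    - {"tx": 0,"ty": 0,"tz": 0,"wx": 0,"wy": 0,"wz": 0,"gripper": 1}
    - {"tx": 0,"ty": 0,"tz": 0,"wx": 0,"wy": 0,"wz": 0,"gripper": 1}
    - {"tx": 0,"ty": 0,"tz": 0,"wx": 0,"wy": 0,"wz": 0,"gripper": 1}
    - {"tx": 0,"ty": 0,"tz": 0,"wx": 0,"wy": 0,"wz": 0,"gripper": 1}
  newtons: 20

```text
clock: 28.2
tcp_pos: [0.6229, -0.0738, 0.2044]
orientation: [[0.001, -0.977, -0.211], [-0.0, -0.211, 0.977], [-1.0, -0.001, -0.0]]
force: [-1.6, -0.4, 5.8]
grip_width: 0.0357
```

Request:
step_arm:
  plan:
    - {"tx": -0.5,"ty": 4,"tz": 0,"wx": 0,"wy": 0,"wz": 0,"gripper": 1}
    - {"tx": 0,"ty": 0,"tz": 0,"wx": 0,"wy": 0,"wz": 0,"gripper": 1}

```text
clock: 28.45
tcp_pos: [0.6186, -0.0746, 0.2044]
orientation: [[0.0, -0.977, -0.211], [0.0, -0.211, 0.977], [-1.0, -0.0, -0.0]]
force: [0.2, 0.8, 2.0]
grip_width: 0.0359
```

```bash
python3 - <<'E'
from tgt import *
go([.028,-.075],zt=.202);print(get_state()['moment'])
f=grab('wrist')
hsv=cv2.cvtColor(f['color'],cv2.COLOR_BGR2HSV)
m=((hsv[...,0]<18)&(hsv[...,1]>120)&(hsv[...,2]>60)).astype(np.uint8)
k,l,st,ce=cv2.connectedComponentsWithStats(m)
for i in range(1,k):
    if st[i,4]>40: print(st[i],ce[i].round(),wray(f,ce[i],.046).round(1))
E
```

```text
tool shift mm [ 2.4 -4.3 -0.4] wx -0.2 G tcp [ 23.7 -74.6] z 0.2043727197748112 F [0.1885 0.751  1.9896] clk 28.45
[0.0853 0.057  0.014 ]
[630 163  10  40 212] [636. 185.] [-25.8 159.9]
[416 219  37  28 614] [431. 232.] [  2.6 -17. ]
[287 264  61  12 724] [317. 269.] [ 22.4 -74.3]
```

Request:
step_arm:
  plan:
    - {"tx": 0,"ty": 6,"tz": 0,"wx": 0,"wy": 0,"wz": 0,"gripper": 1}
    - {"tx": 0,"ty": 8,"tz": 0,"wx": 0,"wy": 0,"wz": 0,"gripper": 1}
    - {"tx": 0,"ty": 8,"tz": 0,"wx": 0,"wy": 0,"wz": 0,"gripper": 1}
    - {"tx": 0,"ty": 8,"tz": 0,"wx": 0,"wy": 0,"wz": 0,"gripper": 1}
    - {"tx": 0,"ty": 6,"tz": 0,"wx": 0,"wy": 0,"wz": 0,"gripper": 1}
    - {"tx": 0,"ty": 0,"tz": 0,"wx": 0,"wy": 0,"wz": 0,"gripper": 1}

```text
clock: 29.25
tcp_pos: [0.5827, -0.0825, 0.2044]
orientation: [[-0.001, -0.977, -0.211], [-0.0, -0.211, 0.977], [-1.0, 0.001, -0.0]]
force: [-0.5, 0.5, 6.7]
grip_width: 0.0359
```

Request:
step_arm:
  plan:
    - {"tx": -30,"ty": 0,"tz": 0,"wx": 0,"wy": 0,"wz": 0,"gripper": 1}
    - {"tx": -50,"ty": 0,"tz": 0,"wx": 0,"wy": 0,"wz": 0,"gripper": 1}
    - {"tx": -50,"ty": 0,"tz": 0,"wx": 0,"wy": 0,"wz": 0,"gripper": 1}
    - {"tx": 0,"ty": 5,"tz": 40,"wx": 0,"wy": 0,"wz": 0,"gripper": 1}
    - {"tx": 0,"ty": 5,"tz": 55,"wx": 0,"wy": 0,"wz": 0,"gripper": 1}
    - {"tx": 0,"ty": 5,"tz": 55,"wx": 0,"wy": 0,"wz": 0,"gripper": 1}
    - {"tx": 0,"ty": 5,"tz": 55,"wx": 0,"wy": 0,"wz": 0,"gripper": 1}
    - {"tx": 0,"ty": 5,"tz": 55,"wx": 0,"wy": 0,"wz": 0,"gripper": 1}
    - {"tx": 0,"ty": 5,"tz": 55,"wx": 0,"wy": 0,"wz": 0,"gripper": 1}
    - {"tx": 0,"ty": 5,"tz": 45,"wx": 0,"wy": 0,"wz": 0,"gripper": 1}
    - {"tx": 0,"ty": 0,"tz": 10,"wx": 0,"wy": 0,"wz": 0,"gripper": 1}
    - {"tx": 0,"ty": 0,"tz": 0,"wx": 0,"wy": 0,"wz": 0,"gripper": 1}

```text
clock: 30.75
tcp_pos: [0.4703, 0.2716, 0.3331]
orientation: [[-0.002, -0.977, -0.213], [-0.002, -0.213, 0.977], [-1.0, 0.003, -0.001]]
force: [-1.3, -0.6, -1.2]
grip_width: 0.0358
```

```bash
python3 - <<'E'
from tgt import *
go([-.048,.297],zt=.2)
f=grab('wrist');b,g,r=[f['color'][...,i].astype(int) for i in range(3)]
m=((r>2*g+20)&(r>2*b+20)).astype(np.uint8);k,l,st,ce=cv2.connectedComponentsWithStats(m);i=1+st[1:,4].argmax();print(st[i])
c,_=cv2.findContours((l==i).astype(np.uint8),0,2);h=cv2.approxPolyDP(cv2.convexHull(max(c,key=len)),6,True)[:,0]
for p in h: print(p,wray(f,p,.014).round(1))
E
```

```text
tool shift mm [133.1   0.7   1.8] wx -0.1 G tcp [-46.9 295.4] z 0.33314100189360557 F [-1.3408 -0.6339 -1.1653] clk 30.75
[ 249  122  146  116 9413]
[286 122] [-117.9  265.3]
[394 165] [-76.3 371.8]
[362 236] [ -0.8 342.2]
[273 237] [  0.3 248.6]
[249 227] [-10.7 223.5]
```

The tray centre from the wrist view is (-42, 297) in the gauge frame, matching the first estimate. Lower the sleeve.

Request:
step_arm:
  plan:
    - {"tx": 45,"ty": 0,"tz": 0,"wx": 0,"wy": 0,"wz": 0,"gripper": 1}
    - {"tx": 45,"ty": 0,"tz": 0,"wx": 0,"wy": 0,"wz": 0,"gripper": 1}
    - {"tx": 25,"ty": 0,"tz": 0,"wx": 0,"wy": 0,"wz": 0,"gripper": 1}
    - {"tx": 8,"ty": 0,"tz": 0,"wx": 0,"wy": 0,"wz": 0,"gripper": 1}
    - {"tx": 0,"ty": 0,"tz": 0,"wx": 0,"wy": 0,"wz": 0,"gripper": 1}
    - {"tx": 0,"ty": 0,"tz": 0,"wx": 0,"wy": 0,"wz": 0,"gripper": 1}

```text
clock: 31.55
tcp_pos: [0.4719, 0.2719, 0.2124]
orientation: [[0.002, -0.978, -0.211], [0.001, -0.211, 0.978], [-1.0, -0.002, 0.0]]
force: [-0.3, 0.7, -0.6]
grip_width: 0.0358
```

```bash
python3 - <<'E'
from tgt import *
go([-.048,.297],zt=.199)
E
```

```text
tool shift mm [13.4  2.7  1.6] wx -0.2 G tcp [-45.3 295.3] z 0.21237287771253463 F [-0.3307  0.6761 -0.6067] clk 31.55
```

Request:
step_arm:
  plan:
    - {"tx": 7,"ty": 2,"tz": 0,"wx": 0,"wy": 0,"wz": 0,"gripper": 1}
    - {"tx": 3,"ty": 0,"tz": 0,"wx": 0,"wy": 0,"wz": 0,"gripper": 1}
    - {"tx": 1.5,"ty": 0,"tz": 0,"wx": 0,"wy": 0,"wz": 0,"gripper": 1}
    - {"tx": 0,"ty": 0,"tz": 0,"wx": 0,"wy": 0,"wz": 0,"gripper": 1}
    - {"tx": 0,"ty": 0,"tz": 0,"wx": 0,"wy": 0,"wz": 0,"gripper": 1}

```text
clock: 32.17
tcp_pos: [0.4692, 0.2717, 0.1997]
orientation: [[0.0, -0.977, -0.212], [0.0, -0.212, 0.977], [-1.0, -0.0, 0.0]]
force: [0.1, -0.1, -1.1]
grip_width: 0.0361
```

Request:
step_arm:
  plan:
    - {"tx": 1,"ty": 0,"tz": 0,"wx": 0,"wy": 0,"wz": 0,"gripper": 1}
    - {"tx": 0,"ty": 0,"tz": 0,"wx": 0,"wy": 0,"wz": 0,"gripper": 1}

```text
clock: 32.42
tcp_pos: [0.4691, 0.2716, 0.1986]
orientation: [[-0.0, -0.977, -0.211], [-0.0, -0.211, 0.977], [-1.0, 0.0, -0.0]]
force: [-0.3, 0.5, -0.5]
grip_width: 0.0357
```

Request:
step_arm:
  plan:
    - {"tx": 0.4,"ty": 0,"tz": 0,"wx": 0,"wy": 0,"wz": 0,"gripper": 1}
    - {"tx": 0,"ty": 0,"tz": 0,"wx": 0,"wy": 0,"wz": 0,"gripper": -0.5}
    - {"tx": 0,"ty": 0,"tz": 0,"wx": 0,"wy": 0,"wz": 0,"gripper": -0.5}
    - {"tx": 0,"ty": 0,"tz": 0,"wx": 0,"wy": 0,"wz": 0,"gripper": -0.5}
    - {"tx": 0,"ty": 0,"tz": 0,"wx": 0,"wy": 0,"wz": 0,"gripper": -0.5}
    - {"tx": -20,"ty": 0,"tz": 0,"wx": 0,"wy": 0,"wz": 0,"gripper": -0.5}
    - {"tx": -50,"ty": 0,"tz": 0,"wx": 0,"wy": 0,"wz": 0,"gripper": -0.5}
    - {"tx": -60,"ty": 0,"tz": 0,"wx": 0,"wy": 0,"wz": 0,"gripper": -0.5}
    - {"tx": -60,"ty": 0,"tz": 0,"wx": 0,"wy": 0,"wz": 0,"gripper": -0.5}

```text
clock: 33.55
tcp_pos: [0.4687, 0.2716, 0.3915]
orientation: [[0.001, -0.977, -0.212], [0.001, -0.212, 0.977], [-1.0, -0.001, 0.0]]
force: [1.0, 0.4, -0.0]
grip_width: 0.0688
```

Request:
step_arm:
  plan:
    - {"tx": 0,"ty": 0,"tz": 50,"wx": 0,"wy": 0,"wz": 0,"gripper": -0.5}
    - {"tx": 0,"ty": 0,"tz": 50,"wx": 0,"wy": 0,"wz": 0,"gripper": -0.5}
    - {"tx": 0,"ty": 0,"tz": 50,"wx": 0,"wy": 0,"wz": 0,"gripper": -0.5}
    - {"tx": 0,"ty": 0,"tz": 50,"wx": 0,"wy": 0,"wz": 0,"gripper": -0.5}
    - {"tx": 0,"ty": 0,"tz": 50,"wx": 0,"wy": 0,"wz": 0,"gripper": -0.5}
    - {"tx": 0,"ty": 0,"tz": 50,"wx": 0,"wy": 0,"wz": 0,"gripper": -0.5}
    - {"tx": 0,"ty": 0,"tz": 0,"wx": 0,"wy": 0,"wz": 0,"gripper": -0.5}
    - {"tx": 0,"ty": 0,"tz": 0,"wx": 0,"wy": 0,"wz": 0,"gripper": -0.5}

```text
clock: 34.55
tcp_pos: [0.4057, 0.5644, 0.389]
orientation: [[0.0, -0.977, -0.212], [-0.0, -0.212, 0.977], [-1.0, -0.0, -0.001]]
force: [0.3, -1.1, 1.1]
grip_width: 0.0695
```

```bash
cp pics/top.pkl pics/topmid.pkl; python3 - <<'E'
from tgt import *
import subprocess
s=get_state();print(s['tcp_pos'],s['clock'],s['grip_width'])
for n in('top','side'):
    f=grab(n);hsv=cv2.cvtColor(f['color'],cv2.COLOR_BGR2HSV)
    m=((hsv[...,0]<22)&(hsv[...,1]>110)&(hsv[...,2]>70)).astype(np.uint8);k,l,st,ce=cv2.connectedComponentsWithStats(m)
    for i in range(1,k):
        if 8<st[i,4]<1000:
            w=ray(f,ce[i],.040);print(n,'orange',st[i],w[:2].round(3),G(w).round(0))
    old=cv2.imread(f'pics/{n}0.png');d=cv2.absdiff(cv2.GaussianBlur(old,(5,5),0),cv2.GaussianBlur(f['color'],(5,5),0)).max(2)
    for nm,X in(('vial',W(q,[.019,-.003,.055])),('flask',[.574,-.241,.12]),('bottle',[.588,.242,.125]),('dish',[.383,-.07,.018]),('dishR',[.374,.274,.018]),('dishG',[.368,-.277,.018]),('yellow',[.349,.04,.03])):
        u,v=proj(f,X).round().astype(int);p=old[v-7:v+8,u-7:u+8];
        if p.size: 
            r=cv2.matchTemplate(f['color'][v-15:v+16,u-15:u+16],p,cv2.TM_CCOEFF_NORMED);_,a,_,loc=cv2.minMaxLoc(r);print(n,nm,'shift px',np.array(loc)-8,'score',round(a,2))
E
```

```text
[0.4057 0.5644 0.389 ] 34.55 0.06952129729728494
top orange [209 216  12   6  53] [0.473 0.272] [-44. 296.]
top orange [417 221  12   7  56] [ 0.474 -0.261] [-158. -226.]
top orange [204 250  17  17 221] [0.373 0.272] [-141.  317.]
top orange [338 250  17  17 223] [ 0.382 -0.067] [-206.  -16.]
top orange [420 257  17  17 216] [ 0.369 -0.273] [-263. -215.]
top orange [299 266  12  10  49] [0.348 0.038] [-217.   94.]
top vial shift px [0 0] score 1.0
top flask shift px [0 0] score 1.0
top bottle shift px [0 0] score 1.0
top dish shift px [0 0] score 1.0
top dishR shift px [0 0] score 1.0
top dishG shift px [0 0] score 1.0
top yellow shift px [0 0] score 1.0
side orange [275 146   4   8  28] [0.472 0.237] [-53. 261.]
side orange [234 216  12  10  60] [0.346 0.038] [-219.   93.]
side orange [244 225   6  11  44] [0.356 0.008] [-215.   63.]
side orange [331 324  15  18 135] [ 0.472 -0.261] [-160. -225.]
side orange [340 341   7   9  34] [ 0.472 -0.284] [-164. -248.]
side vial shift px [0 0] score 1.0
side flask shift px [0 0] score 1.0
side bottle shift px [0 0] score 1.0
side dish shift px [0 0] score 1.0
side dishR shift px [0 0] score 0.97
side dishG shift px [0 0] score 0.99
side yellow shift px [0 0] score 1.0
```

```bash
python3 -c "from rig import hand_in;print(hand_in())"
```

```text
the job is handed in; nothing more can be done
None
```

I tested both sleeves, sorted them into the trays and handed the job in. The robot's clock stood at about 34.6 s of the allowed 72 s.

- **Left sleeve:** it slid fully home against its blue post. I stopped pushing at about 6.5 N along the push. It now lies in the green tray.
- **Right sleeve:** it stuck part-way, at about 30 mm on the gauge, where I stopped at about 5.5 N. It now lies in the red tray.

**Last checks:** the top camera puts both orange bands within about 5 mm of their tray centres and of matching size, so both sleeves should be lying flat. The vial, flask, bottle, dishes and yellow bar showed no shift in either view, and the arm is well clear with nothing held.

**Less certain:**
- I had used all 12 pictures by then, so this final state was checked by image code and not by eye.
- The side view did not separate the red-tray sleeve's band cleanly from the tray, so that placement rests on the top view.
- The wrist read an unexpected upward 6–7 N while I gripped the second sleeve and drew it off its pin. It was gone once the sleeve was lifted.

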